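# Turn a box lid over the fence and lock it under the turn-button

### The job

Turn the wooden box lid over like a page: tip it up on edge against the fence in the middle of the raised board, carry it over the fence and lower it gently, without letting it fall, onto the empty half of the board, so that its round boss faces up. It must lie flat and square, snug against the fence; then swing the wooden turn-button over its edge to keep it there. Leave the other things on the bench where they are.

Things in the scene. Friction and masses are not known exactly. Their poses are not given: they have to be found in the camera images.
- bed_middle (a point): Turning board, fixed to the bench: a bed 220 (x) by 240 mm (y), top 50 mm above the bench, nothing beyond its two y ends. A fence along x stands across its middle: 190 mm long, 20 mm wide (y -10 to +10), 22 mm high above the bed. The point: centre of the bed's top, under the fence. z up; the lid starts on the negative-y half, the positive-y half is empty and has the turn-button.
- lid_center (a point): Loose dark wooden lid, 0.17 to 0.33 kg: slab 120 (x) by 150 (y) by 14 mm with a round boss, 60 mm wide and 5 mm high, on the middle of its -z face. The point is at mid-height of the 19 mm: slab from z -4.5 to +9.5 mm, boss from -9.5 to -4.5 mm. At the start it rests on the boss, axes nearly along the board's; at the end its z points down.
- lid_edge (a point): Middle of the lid's +y edge face, 75 mm from its centre, half-way up the slab; axes as the lid's. At the start 3 to 20 mm from the fence; the opposite (-y) edge then overhangs the end of the bed by 40 to 60 mm, its underside 55 mm above the bench, so that a fingertip fits under it.
- lid: The same lid: same point and axes as lid_center.
- button (a joint): Angle of the wooden turn-button about its upright pivot (rad), anticlockwise seen from above. 0: the bar points along the board's +y, beside the lid's place; pi/2: along the board's -x, across the lid's edge. Range -0.4 to 1.75, starts at -0.3 to 0.2; light friction (under 1 N at the tip), stays where left.
- button_tip (a point): Middle of the end face of the turn-button's bar, 52 mm from the pivot axis. The bar is 22 mm wide, 18 mm thick, with a tail 12 mm past the pivot; its underside is 17 mm and its top 35 mm above the bed, so it passes 3 mm over the slab.
- button_pivot (a point): On the turn-button's pivot axis, half-way up the bar, at x = +90, y = +50 mm of bed_middle and 26 mm above the bed; axes as the board's.
- jar: Bystander: glass jar with a steel cap, 60 mm diameter, 75 mm high; origin under its centre.
- bangle: Bystander: turned wooden bangle, 84 mm diameter, 24 mm high; origin under its centre.
- offcut: Bystander: dark wood offcut, 60 x 90 x 45 mm high; origin under its centre.
- chisel: Bystander: wooden-handled hand tool 190 mm long, lying.
Things that resemble listed ones, but are neither listed nor needed, are in the scene too. Of the things shaped like the lid, the dark wooden one is meant.

How it is judged (in metres and radians):
On the way, in this order (a step that is already met when the one before it is completed fails the run):
1. the lid is tipped up on edge, its lower edge down by the fence on the starting half (angle between lid_center's own z axis and vertical between 0.9 and 2 rad and z of lid_edge in the frame of bed_middle below 0.035 m and y of lid_edge in the frame of bed_middle between -0.06 and 0 m), for 0.1 s.
2. the lid lies turned over on the other half of the board (angle between lid_center's own z axis and vertical above 3.05 rad and y of lid_center in the frame of bed_middle above 0.07 m and z of lid_center in the frame of bed_middle below 0.016 m), for 0.2 s.
At the end, for the whole second after the job is handed in: The lid lies still and flat, boss up (within 0.09 rad), on the positive-y half of the board, square to the fence within 0.07 rad, its edge within 6 mm of the fence; the turn-button is swung to at least 1.25 rad with its tip at least 5 mm in over the lid's edge (angle between lid_center's own z axis and vertical above 3.05 rad and z of lid_center in the frame of bed_middle between 0.004 and 0.016 m and y of lid_center in the frame of bed_middle between 0.08 and 0.091 m and angle between the y axis of lid_center and the y axis of bed_middle, either way round below 0.07 rad and value of joint button above 1.25 rad and x of button_tip in the frame of lid_center between -0.055 and 0.055 m and linear speed of lid below 0.02 m/s); the robot touches nothing.
It fails at once if the lid falls or is thrown (its centre moves faster than 0.7 m/s) (linear speed of lid above 0.7 m/s).
It fails at once if a bystander is moved more than 20 mm (distance of any of jar, bangle, offcut, chisel from where it was at the start of the episode above 0.02 m).
It also fails if it takes over 72 s, if anything falls off the work surface, if the arm or the gripper's body presses on something with over 40 N, if the wrist force passes 120 N, or if a joint passes its speed limit or range.

### The arm

A 7-joint arm with a two-finger parallel gripper is mounted at the origin on the work surface. World frame = base frame: x ahead of the robot, y to its left, z up, the work surface at z = 0. Lengths are in mm, angles in rad, forces in N, time in s.
With the tool pointing down it reaches from about 400 to 875 mm from the base axis. Payload 4.4 kg.
Tool frame: the origin (TCP) lies between the finger pads; the fingertips stand 22 mm ahead of it and the grasp point (between the pads) lies 3 mm ahead of it; z points along the fingers, y is the line along which they close (so a half turn about z gives the same grasp; the last joint's range is limited). The gripper opens to 85 mm and grips with 20 to 120 N. Pads are 22 mm wide; open, the fingers measure 114 mm over their backs; the gripper's body (76 mm by 85 mm) begins 54 mm behind the grasp point. The pads swing forward as they close: fully open they stand 13 mm farther back than shut.
Start: joints at [1.042, 0.628, 0.038, 1.517, -0.027, 0.996, -0.02], TCP at [290.224, -581.625, 224.113] pointing down, gripper open.
Joint ranges: [-3.06, 3.06], [-0.37, 2.12], [-1.25, 1.32], [0.18, 2.47], [-1.1, 4.24], [0.23, 1.98], [-2.94, 2.94]. Speed limits (rad/s): [2.57, 2.57, 3.14, 3.14, 3.14, 3.14, 3.14].

### API

Orientations are given as [roll, pitch, yaw] about the fixed x, y, z axes, in that order (R = Rz(yaw) Ry(pitch) Rx(roll)).
In Python, from cell import ctrl gives the robot as it stands.
- The arm moves only by the tool step_arm, never from a script. Its argument "plan" is a list of rows, each an object of numbers: "dx", "dy", "dz": the shift along the tool's x, y, z scaled (see below); "ax", "ay", "az": the turn, a rotation vector about the tool's x, y, z scaled (see below); "gripper": the opening, from 0 (shut) to 1 (fully open). A call has 1 to 20 rows; each row shifts and turns the commanded pose from where the row before left it, along the tool's axes as they then stand; what a row does not reach is not made up. The controller multiplies each number of a shift by 0.3 m and each number of a turn by 90 degrees. A row lasts 1/8 s, in which the tool goes at most 62.5 mm and 10.7 degrees, less where a joint would pass 70% of its speed; a pose out of reach is approached as far as the arm can. A call with a number of a shift or a turn outside -1 to 1 is refused whole. A call with a gripper value outside its range is refused whole. The fingers move at their own pace and stop on an object; the grip force is fixed at half the most. Time passes only in rows, so rows that do not move let the fingers close. It gives the time, the measured TCP pose, the force, the opening and the grip force at its end, in the units of the state.
- ctrl.read_state(): the state, without advancing time (a new reading comes with each control period).
- ctrl.get_image(name): name is "side" or "top" or "wrist"; returns a dict with "color" (420x560x3 uint8, red, green, blue), "range_z" (420x560 float32, mm along the optical axis (not along the pixel's ray), 0 where there is no reading), "fx", "fy", "cx", "cy" (pixels), "T" (4x4, takes a point from camera to world coordinates); the wrist camera has in their place "T_tool_cam" (4x4, takes a point from camera to tool coordinates, whose origin is the TCP and whose axes are the flange's). Camera axes: x right, y down, z forward; pixel columns grow to the right and rows downward; lengths in mm; the calibration is good to about 2 mm. A picture is of the moment at which its call begins: read the wrist's pose just before it.
- ctrl.finish_job(): hands the job in; it is judged then, once.
The state is a dict: "clock": time; "qpos": joint angles; "qd": joint speeds; "tau": joint torques, N m; "eef_pos": TCP position; "tool_rot": TCP orientation; "force": force on the tool from outside, world axes, zero at the start; "torque": the same for the moment, N m; "width": finger opening in mm; "gripper_force": force on a finger pad.
Only numpy, scipy, OpenCV 4.12 (cv2) and the standard library are available. Lean on these libraries where they do the work, as an engineer would, in place of code of your own. Each camera call takes 0.05 s, during which the arm holds its last target. There are 200 camera calls.

## Working session

There is one attempt and no reset: what is moved stays moved. The work goes in short steps, Python scripts to look and compute and a tool call to move; the robot and the scene stay as the last step left them, time stands still between calls to the robot, and variables do not carry over. Pictures are saved under pics/ and viewed, at most 10 in all, crops included, and the job is handed in when it is done.

Besides the shell and the picture viewer there is one more tool, called after "Request:" as name(argument=value, ...), one argument or row to a line, values as JSON. step_arm: Moves the arm, as the interface text tells. Shifts and turns lie within -1 to 1; 1 stands for 0.3 m of shift or 90 degrees of turn. Its arguments: {"type":"object","properties":{"plan":{"type":"array"}},"required":["plan"]}

```bash
ls; mkdir -p pics
python3 - <<'E'
from cell import ctrl
import cv2,numpy as np
s=ctrl.read_state();print(s)
ims=[]
for n in("top","side"):
    i=ctrl.get_image(n);np.savez(f"{n}0.npz",**i);cv2.imwrite(f"pics/{n}0.png",i["color"][...,::-1]);print(n,i["fx"],i["cx"],i["cy"],np.round(i["T"],3))
E
```

```text
pics
{'clock': 0.0, 'qpos': array([ 1.04220206,  0.62931993,  0.03843338,  1.5183601 , -0.02699448,
        0.99627066, -0.02003033]), 'qd': array([-7.81394250e-04, -7.41969292e-06, -1.09484158e-04, -3.10478559e-04,
       -4.41505191e-04,  4.99342434e-04,  6.90524323e-04]), 'tau': array([-1.18080050e-03, -5.63411522e+01,  1.22576449e+00, -1.93452805e+01,
        1.10262146e-02,  1.03773444e-02, -7.67516781e-06]), 'eef_pos': array([ 289.94429746, -581.05445354,  223.20843075]), 'tool_rot': array([-3.13975248e+00,  2.22480439e-05,  4.62774083e-01]), 'force': array([-0.16618698, -0.20063272, -1.13929881]), 'torque': array([ 0.00682403, -0.0222523 , -0.03469161]), 'gripper_force': 0.0, 'width': 85.23365481502653}
top 469.2047972895384 277.6481944942306 200.41618479997408 [[-2.200000e-02 -9.820000e-01  1.880000e-01  3.004690e+02]
 [-1.000000e+00  2.300000e-02  1.000000e-03 -1.914900e+01]
 [-5.000000e-03 -1.880000e-01 -9.820000e-01  1.428066e+03]
 [ 0.000000e+00  0.000000e+00  0.000000e+00  1.000000e+00]]
side 452.23028649418 282.29787629489596 215.1815999840915 [[-8.24000e-01 -4.08000e-01  3.93000e-01  1.55944e+02]
 [-5.66000e-01  5.84000e-01 -5.81000e-01  5.93632e+02]
 [ 8.00000e-03 -7.02000e-01 -7.13000e-01  8.55059e+02]
 [ 0.00000e+00  0.00000e+00  0.00000e+00  1.00000e+00]]
```

View pics/top0.png

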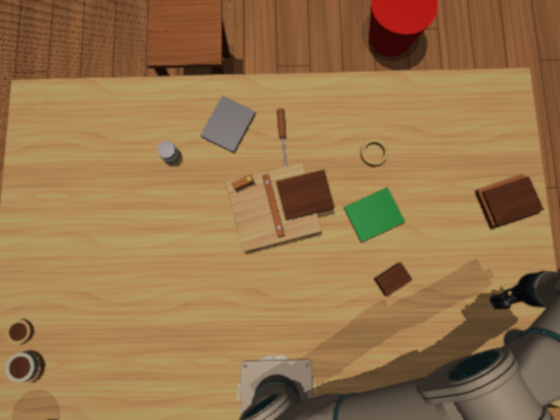

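View pics/side0.png

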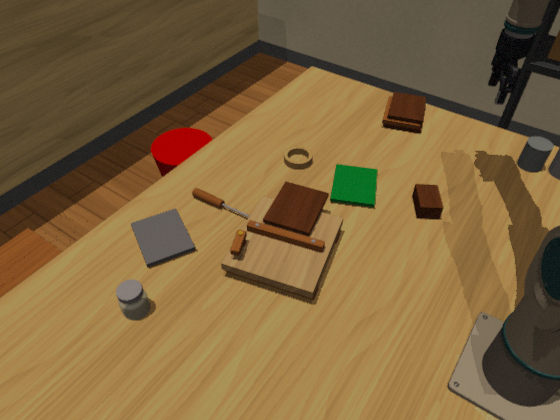

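Lid candidates in the top view: dark slab on the board (305,194), grey slab (228,124), green slab (375,214), dark stacked slabs (509,200) and the offcut (393,279). I choose the dark one on the board at (305,194), next to the fence (273,205). The button is at (243,182).

```bash
cat > h.py <<'E'
import numpy as np,cv2
from cell import ctrl
from scipy.spatial.transform import Rotation as R
def pts(i,T=None):
    T=i["T"] if T is None else T
    z=i["range_z"].astype(float);v,u=np.mgrid[:z.shape[0],:z.shape[1]]
    P=np.stack([(u-i["cx"])/i["fx"]*z,(v-i["cy"])/i["fy"]*z,z,np.ones_like(z)],-1)
    return (P@np.asarray(T,float).T)[...,:3]
def toolT():
    s=ctrl.read_state();T=np.eye(4);T[:3,:3]=R.from_euler('xyz',s["tool_rot"]).as_matrix();T[:3,3]=s["eef_pos"];return T
E
python3 - <<'E'
from h import *
for n in("top","side"):
    i=dict(np.load(f"{n}0.npz"));P=pts(i);c=cv2.cvtColor(i["color"],cv2.COLOR_RGB2HSV)
    near=(np.hypot(P[...,0]-570,P[...,1]-0)<220)
    z=P[...,2]
    print(n,np.histogram(z[near],bins=np.arange(-10,110,5)))
    bench=near&(z<20);print('bench z',np.median(z[bench]))
    rgb=i["color"].astype(int)
    dark=near&(rgb.sum(-1)<210)&(z>40)
    dark=cv2.morphologyEx(dark.astype(np.uint8),cv2.MORPH_OPEN,np.ones((3,3)))
    k,l,st,ce=cv2.connectedComponentsWithStats(dark)
    for j in range(1,k):
        if st[j,4]>150:
            q=P[l==j];r=cv2.minAreaRect(q[:,:2].astype(np.float32));print('dark',st[j],ce[j],r,np.median(q[:,2]))
    red=near&(c[...,1]>150)&(rgb.sum(-1)>=210)&(z>55)
    k,l,st,ce=cv2.connectedComponentsWithStats(red.astype(np.uint8))
    for j in range(1,k):
        if st[j,4]>40:
            q=P[l==j];print('red',st[j],ce[j],cv2.minAreaRect(q[:,:2].astype(np.float32)),np.median(q[:,2]))
    b=near&(z>40)
    k,l,st,ce=cv2.connectedComponentsWithStats(b.astype(np.uint8))
    j=1+np.argmax(st[1:,4]);q=P[(l==j)&(z<57)];print('bed',cv2.minAreaRect(q[:,:2].astype(np.float32)),np.median(q[:,2]))
i=dict(np.load("top0.npz"));im=i["color"][140:270,210:350,::-1];cv2.imwrite("pics/c1.png",cv2.resize(im,None,fx=4.5,fy=4.5,interpolation=cv2.INTER_CUBIC))
E
```

```text
top (array([ 715, 4501, 3261,  284,   54,   68,   41,   13,   13,   14,  317,
       2088, 1427,  109,  261, 1356,  794,   74,   85,   60,    4,    0,
          0]), array([-10,  -5,   0,   5,  10,  15,  20,  25,  30,  35,  40,  45,  50,
        55,  60,  65,  70,  75,  80,  85,  90,  95, 100, 105]))
bench z -0.7307375201392006
dark [ 277  171   57   48 1918] [304.86235662 194.80500521] ((577.663818359375, -99.19581604003906), (118.32915496826172, 145.68417358398438), 12.504523277282715) 68.35803863194337
red [233 175  20  14 122] [242.16393443 181.47540984] ((617.1333618164062, 84.34454345703125), (18.53650665283203, 58.206512451171875), 24.05369758605957) 84.63019368059656
red [265 183  16  43 236] [272.6059322  204.06779661] ((550.0365600585938, -3.1416492462158203), (126.85588073730469, 16.620519638061523), 13.08931827545166) 71.19327501147541
bed ((555.3388671875, -27.884552001953125), (221.27224731445312, 291.4095153808594), 13.318010330200195) 49.213357283603045
side (array([   1, 2723, 8187,  104,   52,  116,   73,   80,  151,  145,  151,
       1225, 3561,  186,  198, 1121, 
[... 687 characters left out ...]
3689422607422), 7.592531204223633) 65.07164415614352
red [247 220  10   8  45] [251.6        223.48888889] ((628.5831298828125, 18.793405532836914), (26.223054885864258, 22.140037536621094), 13.906003952026367) 73.28202340530538
red [258 223  67  24 372] [289.59677419 234.22849462] ((537.0238037109375, -3.406709671020508), (164.0243682861328, 21.798664093017578), 14.26901912689209) 73.12370496643183
red [230 230  16  21 169] [237.46153846 240.37869822] ((618.4715576171875, 88.17930603027344), (19.806917190551758, 64.01807403564453), 22.83026885986328) 86.37080537529641
bed ((548.6887817382812, 1.032318115234375), (220.33291625976562, 242.26229858398438), 13.312638282775879) 50.97505467411975
```

View pics/c1.png

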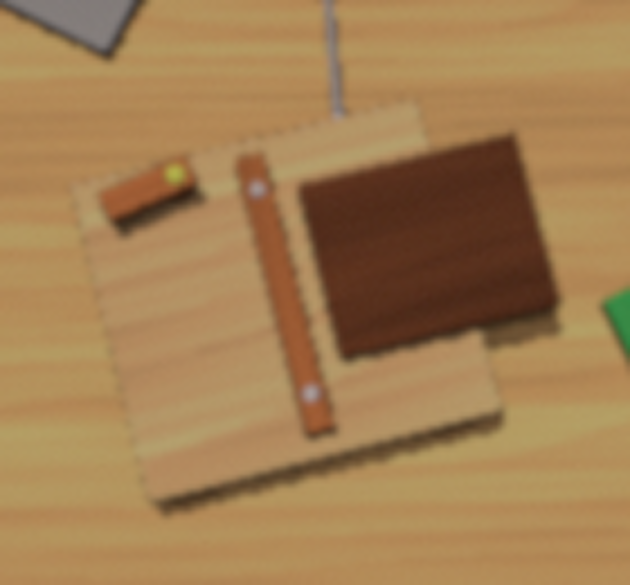

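The crop confirms it: dark lid on the right half of the board at crop (430,245), red fence (285,293), button (150,190) with its pivot stud at (176,174). Next I move towards the lid's overhanging side and learn how the wrist behaves.

Request:
step_arm(
  plan=[
    {"dx": 0.18,"dy": -0.03,"dz": -0.03},
    {"dx": 0.18,"dy": -0.03,"dz": -0.03},
    {"dx": 0.18,"dy": -0.03,"dz": -0.03},
    {"dx": 0.18,"dy": -0.03,"dz": -0.03},
    {"dx": 0.18,"dy": -0.03,"dz": -0.03},
    {"dx": 0.18,"dy": -0.03,"dz": -0.03},
    {"dx": 0.18,"dy": -0.03,"dz": -0.03},
    {"az": 0.075},
    {"az": 0.072},
    {},
  ],
)

```text
invalid input
```

```bash
cat >> h.py <<'E'
def log():
    s=ctrl.read_state();print(s["clock"],'q',np.round(s["qpos"],3).tolist(),'p',np.round(s["eef_pos"],1).tolist(),'r',np.round(s["tool_rot"],3).tolist(),'F',np.round(s["force"],1).tolist(),'w',round(s["width"],1),round(s["gripper_force"],1))
    open('log.txt','a').write(repr((s["qpos"].tolist(),s["eef_pos"].tolist(),s["tool_rot"].tolist()))+"\n")
E
python3 -c "
from h import *
log()"
```

```text
0.1 q [1.042, 0.629, 0.038, 1.518, -0.027, 0.996, -0.02] p [290.0, -581.1, 223.3] r [-3.14, -0.0, 0.463] F [0.0, 0.5, -0.3] w 85.5 0.0
```

Request:
step_arm(
  plan=[
    {"dx": 0.18,"dy": -0.03,"dz": -0.03,"ax": 0,"ay": 0,"az": 0,"gripper": 1},
    {"dx": 0.18,"dy": -0.03,"dz": -0.03,"ax": 0,"ay": 0,"az": 0,"gripper": 1},
    {"dx": 0.18,"dy": -0.03,"dz": -0.03,"ax": 0,"ay": 0,"az": 0,"gripper": 1},
    {"dx": 0.18,"dy": -0.03,"dz": -0.03,"ax": 0,"ay": 0,"az": 0,"gripper": 1},
    {"dx": 0.18,"dy": -0.03,"dz": -0.03,"ax": 0,"ay": 0,"az": 0,"gripper": 1},
    {"dx": 0.18,"dy": -0.03,"dz": -0.03,"ax": 0,"ay": 0,"az": 0,"gripper": 1},
    {"dx": 0.18,"dy": -0.03,"dz": -0.03,"ax": 0,"ay": 0,"az": 0,"gripper": 1},
    {"dx": 0,"dy": 0,"dz": 0,"ax": 0,"ay": 0,"az": 0.075,"gripper": 1},
    {"dx": 0,"dy": 0,"dz": 0,"ax": 0,"ay": 0,"az": 0.072,"gripper": 1},
    {"dx": 0,"dy": 0,"dz": 0,"ax": 0,"ay": 0,"az": 0,"gripper": 1},
  ],
)

```text
clock: 1.35
eef_pos: [600.2, -356.2, 286.5]
tool_rot: [-3.141, 0.001, 0.233]
force: [-0.5, 0.3, -0.2]
width: 85.6
gripper_force: 0.0
```

```bash
python3 -c "
from h import *
log()"
```

```text
1.35 q [0.444, 0.657, 0.099, 1.281, -0.064, 1.207, -0.793] p [600.2, -356.2, 286.5] r [-3.141, 0.001, 0.233] F [-0.5, 0.3, -0.2] w 85.6 0.0
```

Request:
step_arm(
  plan=[
    {"dx": 0,"dy": 0,"dz": 0,"ax": 0.115,"ay": 0,"az": 0,"gripper": 1},
    {"dx": 0,"dy": 0,"dz": 0,"ax": 0.115,"ay": 0,"az": 0,"gripper": 1},
    {"dx": 0,"dy": 0,"dz": 0,"ax": 0.115,"ay": 0,"az": 0,"gripper": 1},
    {"dx": 0,"dy": 0,"dz": 0,"ax": 0.115,"ay": 0,"az": 0,"gripper": 1},
    {"dx": 0,"dy": 0,"dz": 0,"ax": 0.115,"ay": 0,"az": 0,"gripper": 1},
    {"dx": 0,"dy": 0,"dz": 0,"ax": 0,"ay": 0,"az": 0,"gripper": 1},
  ],
)

```text
clock: 2.1
eef_pos: [589.9, -335.6, 268.7]
tool_rot: [-2.342, -0.004, 0.231]
force: [-0.5, -0.7, -0.8]
width: 85.2
gripper_force: 0.0
```

```bash
python3 -c "
from h import *
log()"
```

```text
2.1 q [0.854, 1.132, -0.584, 0.658, -0.089, 1.97, -0.921] p [589.9, -335.6, 268.7] r [-2.342, -0.004, 0.231] F [-0.5, -0.7, -0.8] w 85.2 0.0
```

```bash
cat > fk.py <<'E'
import numpy as np, itertools
from scipy.spatial.transform import Rotation as R
from scipy.optimize import least_squares
D=[eval(l) for l in open('log.txt')]
AX='zyzyzyz'
def rots(q,s):
    M=np.eye(3);out=[]
    for a,qi,si in zip(AX,q,s):
        M=M@R.from_euler(a,si*qi).as_matrix();out.append(M)
    return out
if __name__=='__main__':
    best=[]
    for s in itertools.product((1,-1),repeat=7):
        if s[1]<0: continue
        Q=[rots(q,s)[-1].T@R.from_euler('xyz',r).as_matrix() for q,p,r in D]
        e=sum(np.linalg.norm(a-Q[0]) for a in Q[1:])
        best.append((e,s,R.from_matrix(Q[0]).as_euler('xyz').round(3)))
    best.sort(key=lambda b:b[0])
    for b in best[:4]:print(b)
    s=best[0][1]
    # linear fit of link offsets after joints: p = sum R_i d_i
    A=[];b=[]
    for q,p,r in D:
        M=rots(q,s)
        # h, z after j2(L1) , x after j3 (e), z after j4 (L2), x after j4, z after j6/7 (L3)
        A.append(np.stack([np.array([0,0,1]),M[2][:,2],M[2][:,0],M[3][:,2],M[6][:,2]],1));b.append(p)
    A=np.vstack(A);b=np.hstack(b);x,res,rk,sv=np.linalg.lstsq(A,b,rcond=None);print(x.round(1),(A@x-b).round(1),sv)
    x4,*_=np.linalg.lstsq(A[:,[0,1,3,4]],b,rcond=None);print(x4.round(1),(A[:,[0,1,3,4]]@x4-b).round(1))
E
python3 fk.py
```

```text
(np.float64(1.3574413258924166e-15), (-1, 1, -1, 1, -1, 1, -1), array([-0.   , -0.   ,  1.571]))
(np.float64(0.3742164619082531), (-1, 1, -1, 1, 1, 1, -1), array([0.002, 0.045, 1.6  ]))
(np.float64(1.8275118963338615), (-1, 1, 1, 1, -1, 1, -1), array([-0.004, -0.045,  1.633]))
(np.float64(1.966490226249852), (-1, 1, 1, 1, 1, 1, -1), array([0.   , 0.   , 1.662]))
[351.3 362.3 124.9 391.5 134.8] [16.6 16.9 -0.6 -4.1 18.4  1.4 24.4  5.9 -0.7] [3.00208638 2.34539014 0.55315317 0.42053827 0.06157613]
[311.5 543.8 385.  319.7] [21.1 19.3 -1.5  7.1 27.3 -1.3 16.   2.4  2.9]
```

Request:
step_arm(
  plan=[
    {"dx": 0,"dy": 0,"dz": -0.1,"ax": -0.115,"ay": 0,"az": 0,"gripper": 1},
    {"dx": 0,"dy": 0,"dz": -0.1,"ax": -0.115,"ay": 0,"az": 0,"gripper": 1},
    {"dx": -0.1,"dy": 0,"dz": 0,"ax": -0.115,"ay": 0,"az": 0,"gripper": 1},
    {"dx": -0.1,"dy": 0,"dz": 0,"ax": -0.115,"ay": 0.11,"az": 0,"gripper": 1},
    {"dx": 0,"dy": 0,"dz": 0,"ax": 0,"ay": 0.11,"az": 0,"gripper": 1},
    {"dx": 0,"dy": 0,"dz": 0,"ax": 0,"ay": 0,"az": 0,"gripper": 1},
  ],
)

```text
clock: 2.85
eef_pos: [539.9, -390.3, 319.5]
tool_rot: [-3.01, -0.281, 0.18]
force: [-0.6, -2.0, 0.9]
width: 85.4
gripper_force: 0.0
```

```bash
python3 -c "
from h import *
log()"
```

```text
2.85 q [1.076, 0.597, -0.579, 1.43, 0.025, 1.085, -0.785] p [539.9, -390.3, 319.5] r [-3.01, -0.281, 0.18] F [-0.6, -2.0, 0.9] w 85.4 0.0
```

Request:
step_arm(
  plan=[
    {"dx": 0,"dy": 0,"dz": 0,"ax": -0.11,"ay": 0,"az": 0,"gripper": 1},
    {"dx": 0,"dy": -0.2,"dz": 0,"ax": -0.11,"ay": 0,"az": 0,"gripper": 1},
    {"dx": 0,"dy": -0.2,"dz": 0,"ax": -0.11,"ay": 0,"az": 0,"gripper": 1},
    {"dx": 0,"dy": -0.2,"dz": 0,"ax": -0.11,"ay": -0.1,"az": 0,"gripper": 1},
    {"dx": 0,"dy": 0,"dz": 0,"ax": 0,"ay": 0,"az": 0,"gripper": 1},
  ],
)

```text
clock: 3.48
eef_pos: [531.6, -250.4, 292.6]
tool_rot: [2.773, -0.185, 0.168]
force: [-0.1, -0.8, -0.0]
width: 85.5
gripper_force: 0.0
```

```bash
python3 -c "
from h import *
log()"; python3 fk.py
```

```text
3.475 q [0.382, 0.326, -0.201, 1.948, 0.588, 0.649, -1.671] p [531.6, -250.4, 292.6] r [2.773, -0.185, 0.168] F [-0.1, -0.8, -0.0] w 85.5 0.0
(np.float64(3.793309194794814e-15), (-1, 1, -1, 1, -1, 1, -1), array([-0.   , -0.   ,  1.571]))
(np.float64(2.109677978995092), (-1, 1, -1, 1, 1, 1, -1), array([0.002, 0.045, 1.6  ]))
(np.float64(4.122397628405311), (-1, 1, 1, 1, -1, 1, -1), array([-0.004, -0.045,  1.633]))
(np.float64(4.296948139321511), (-1, 1, -1, -1, 1, 1, 1), array([ 3.037, -0.004,  1.573]))
[295.3 636.3 -48.2 373.3 412.2] [25.9 15.7 -0.8 16.4 29.3 -3.4 14.6  5.  -0.7  6.5 10.7  1.4 -8.9  8.3
  3.5] [3.95440972 2.89808875 0.75767855 0.57509828 0.24271493]
[304.9 588.3 361.4 359.2] [25.1 14.3  1.2 12.7 27.1 -3.8 15.5 11.1 -9.4  9.6 13.2  3.3  0.7 24.9
  8.7]
```

```bash
cat > fit.py <<'E'
from fk import *
S=(-1,1,-1,1,-1,1,-1)
def cols(q):
    M=rots(q,S)
    return np.stack([np.array([0,0,1.]),M[1][:,1],M[2][:,2],M[2][:,0],M[3][:,1],M[3][:,2],M[3][:,0],M[4][:,1],M[6][:,2]],1)
A=np.vstack([cols(q) for q,p,r in D]);b=np.hstack([p for q,p,r in D])
x0=np.array([285,0,421,0,0,314,0,0,300.])
for lam in(.003,.03,.1):
    w=lam*np.array([1,1,1,1,1,1,1,1,1])
    X=x0+np.linalg.lstsq(np.vstack([A,np.diag(w)]),np.hstack([b-A@x0,np.zeros(9)]),rcond=None)[0]
    if __name__=='__main__':print(lam,X.round(1),(A@X-b).round(1).tolist())
    if lam==.03:OFF=X
def fk(q): return cols(q)@OFF,rots(q,S)[-1]@R.from_euler('z',np.pi/2).as_matrix()
E
python3 fit.py
```

```text
0.003 [ 3.362e+02 -1.150e+01  5.591e+02  0.000e+00 -1.620e+01  3.821e+02
 -0.000e+00 -3.000e-01  3.571e+02] [-0.0, -0.0, 0.0, -0.0, -0.0, 0.0, -0.0, 0.0, -0.0, -0.0, 0.0, 0.0, 0.0, 0.0, -0.0]
0.03 [ 3.363e+02 -1.160e+01  5.576e+02  1.300e+00 -1.670e+01  3.818e+02
 -2.000e-01  2.000e-01  3.555e+02] [-0.1, -0.1, 0.1, -0.1, -0.1, 0.1, -0.1, 0.0, -0.1, -0.0, 0.0, 0.1, 0.1, 0.4, -0.1]
0.1 [337.1 -12.7 545.7  11.6 -19.8 379.6  -2.2   3.8 343.1] [-0.5, -1.0, 0.6, -1.1, -1.1, 0.4, -1.4, 0.1, -1.0, -0.2, 0.2, 0.6, 1.1, 3.4, -1.1]
```

```bash
sed -i 's/lam==.03/lam==.003/' fit.py
cat > ik.py <<'E'
from fit import *
LO=np.array([-3.06,-.37,-1.25,.18,-1.1,.23,-2.94])+.02;HI=np.array([3.06,2.12,1.32,2.47,4.24,1.98,2.94])-.02
BP=np.array([548,-2,50.]);BY=0.232
BR=R.from_euler('z',BY).as_matrix()
def toolR(phi,flip=0,beta=0):
    # tool z=(0,sin phi,-cos phi) board; tool x=+-board x; beta: turn about slab normal (tool y)
    M=R.from_euler('x',np.pi+phi).as_matrix()@R.from_euler('y',beta).as_matrix()
    if flip:M=M@R.from_euler('z',np.pi).as_matrix()
    return BR@M
def ik(p,Rm,seeds):
    out=None
    def f(q):
        P,M=fk(q);return np.r_[(P-p)/100,R.from_matrix(M.T@Rm).as_rotvec()]
    for s in seeds:
        r=least_squares(f,np.clip(s,LO,HI),bounds=(LO,HI),xtol=1e-9,max_nfev=60)
        if out is None or r.cost<out.cost-1e-9:out=r
        if out.cost<1e-7:break
    e=f(out.x);return out.x,np.linalg.norm(e[:3])*100,np.linalg.norm(e[3:])
if __name__=='__main__':
    rng=np.random.default_rng(0);seeds=[np.array(D[-1][0]),np.array(D[0][0])]+list(rng.uniform(LO,HI,(14,7)))
    def go(name,e,phi,g=155,flip=0,beta=0):
        Rm=toolR(phi,flip,beta);d=BR.T@Rm[:,2]
        dz=np.array([0,np.sin(phi),-np.cos(phi)])
        P=BP+BR@(np.array(e)-g*dz)
        q,a,b=ik(P,Rm,seeds)
        print(name,int(np.degrees(phi).round()),'flip',flip,'err',a.round(1),b.round(2),q.round(2).tolist())
    for fl in(0,1):
        for ph in(90,70,50,30,0):go('start',(5,-22,12),np.radians(ph),155,fl)
        for ph in(0,-30,-50,-70,-90):go('end',(5,12,8),np.radians(ph),155,fl)
E
time python3 ik.py
```

```text
start 90 flip 0 err 0.8 0.03 [0.9, 1.74, -1.1, 0.68, -0.06, 1.96, -1.1]
start 70 flip 0 err 0.0 0.0 [0.86, 1.39, -0.73, 0.97, -0.2, 1.72, -0.94]
start 50 flip 0 err 0.0 0.0 [0.67, 1.02, -0.31, 1.26, -0.39, 1.48, -0.76]
start 30 flip 0 err 0.0 0.0 [0.59, 0.77, -0.38, 1.51, -0.21, 1.17, -0.96]
start 0 flip 0 err 0.0 0.0 [0.3, 0.54, -0.46, 1.78, 0.3, 0.9, -1.64]
end 0 flip 0 err 0.0 0.0 [-0.17, 0.5, 0.15, 1.81, -0.1, 0.83, -1.32]
end -30 flip 0 err 0.0 0.0 [-0.88, 0.66, 0.55, 1.87, 0.26, 0.8, -1.95]
end -50 flip 0 err 0.0 0.0 [-1.0, 0.87, 0.41, 1.79, 0.55, 1.02, -2.42]
end -70 flip 0 err 0.0 0.0 [-1.21, 1.22, 0.61, 1.64, 0.45, 1.15, -2.44]
end -90 flip 0 err 0.0 0.0 [-1.17, 1.49, 0.47, 1.43, 0.6, 1.48, -2.63]
start 90 flip 1 err 0.8 0.03 [0.9, 1.74, -1.1, 0.68, -0.06, 1.96, 2.04]
start 70 flip 1 err 0.0 0.0 [0.68, 1.31, -0.22, 0.97, -0.58, 1.81, 2.47]
start 50 flip 1 err 0.0 0.0 [0.92, 1.16, -0.92, 1.25, 0.06, 1.43, 2.0]
start 30 flip 1 err 0.0 0.0 [0.92, 0.99, -1.12, 1.5, 0.37, 1.24, 1.65]
start 0 flip 1 err 0.0 0.0 [0.24, 0.53, -0.38, 1.78, 0.24, 0.88, 1.55]
end 0 flip 1 err 0.0 0.0 [0.5, 0.64, -0.91, 1.8, 0.6, 1.0, 1.15]
end -30 flip 1 err 0.0 0.0 [-0.3, 0.62, -0.36, 1.86, 0.8, 1.09, 0.66]
end -50 flip 1 err 0.0 0.0 [-0.43, 0.88, -0.54, 1.78, 1.02, 1.5, 0.28]
end -70 flip 1 err 0.0 0.0 [-1.03, 1.14, 0.28, 1.64, 0.7, 1.31, 0.47]
end -90 flip 1 err 0.0 0.0 [-1.21, 1.51, 0.55, 1.43, 0.53, 1.44, 0.57]
real	0m7.407s
user	0m7.946s
sys	0m0.056s
```

```bash
cat > mv.py <<'E'
from h import *
from ik import toolR,BP,BR
def rel(p,Rm,T=None):
    T=toolT() if T is None else T
    rv=R.from_matrix(T[:3,:3].T@Rm).as_rotvec()/(np.pi/2)
    sh=Rm.T@(np.array(p)-T[:3,3])/300
    print('rot first (units)',rv.round(3),'deg',np.degrees(np.linalg.norm(rv)*np.pi/2).round(1),'then shift in new axes',sh.round(3),'mm',np.linalg.norm(sh*300).round(1))
def board(e): return BP+BR@np.array(e,float)
E
python3 - <<'E'
from mv import *
i=ctrl.get_image("wrist");print(i["T_tool_cam"].round(2),i["fx"],i["cx"],i["cy"])
rel([560,-100,330],toolR(0))
rel([560,-100,330],toolR(0,1))
E
```

```text
[[  -0.     -0.95   -0.32   82.26]
 [   1.     -0.      0.     -0.55]
 [  -0.     -0.32    0.95 -149.36]
 [   0.      0.      0.      1.  ]] 348.98797324083097 276.0207568928264 201.72206987081918
rot first (units) [ 0.239 -0.108 -0.067] deg 24.3 then shift in new axes [ 0.217 -0.481 -0.124] mm 162.5
rot first (units) [-0.163 -0.361  1.893] deg 174.0 then shift in new axes [-0.217  0.481 -0.124] mm 162.5
```

Request:
step_arm(
  plan=[
    {"dx": 0,"dy": 0,"dz": 0,"ax": 0.08,"ay": -0.036,"az": -0.022,"gripper": 1},
    {"dx": 0,"dy": 0,"dz": 0,"ax": 0.08,"ay": -0.036,"az": -0.022,"gripper": 1},
    {"dx": 0,"dy": 0,"dz": 0,"ax": 0.08,"ay": -0.036,"az": -0.022,"gripper": 1},
    {"dx": 0.072,"dy": -0.16,"dz": -0.041,"ax": 0,"ay": 0,"az": 0,"gripper": 1},
    {"dx": 0.072,"dy": -0.16,"dz": -0.041,"ax": 0,"ay": 0,"az": 0,"gripper": 1},
    {"dx": 0.072,"dy": -0.16,"dz": -0.041,"ax": 0,"ay": 0,"az": 0,"gripper": 1},
    {"dx": 0,"dy": 0,"dz": 0,"ax": 0,"ay": 0,"az": 0,"gripper": 1},
  ],
)

```text
clock: 4.4
eef_pos: [560.3, -102.6, 331.0]
tool_rot: [-3.136, -0.004, 0.225]
force: [-0.0, -0.3, -0.2]
width: 85.6
gripper_force: 0.0
```

Run:
```python
from h import *
log()
T=toolT();i=ctrl.get_image("wrist");np.savez("w1.npz",Tt=T,**i)
cv2.imwrite("pics/w1.png",i["color"][...,::-1])
P=pts(i,T@i["T_tool_cam"]);np.save("w1p.npy",P)
z=P[...,2];print(np.histogram(z,bins=np.arange(-12,100,6)))
```

```text
4.4 q [0.414, 0.432, -0.42, 1.59, 0.181, 1.156, -1.39] p [560.3, -102.6, 331.0] r [-3.136, -0.004, 0.225] F [-0.0, -0.3, -0.2] w 85.6 0.0
(array([     0, 117107,  25574,    612,   3938,   6923,    391,     44,
           52,   2376,  19922,    195,    252,  15315,    475,    674,
          656,      0]), array([-12,  -6,   0,   6,  12,  18,  24,  30,  36,  42,  48,  54,  60,
        66,  72,  78,  84,  90,  96]))
```

View pics/w1.png

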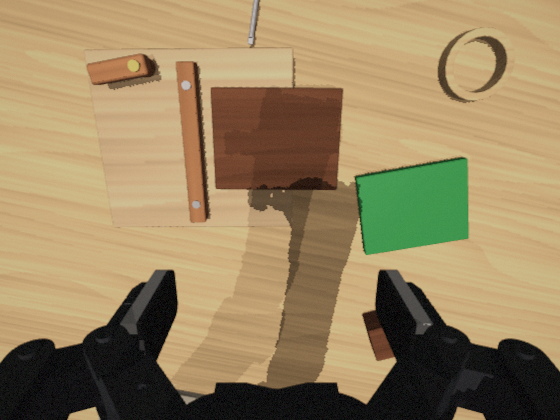

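The wrist view shows the fence from (186,63) to (198,221), the lid with corners (211,88), (342,88), (337,189), (214,189), the button (120,70) with its stud (133,66), the bangle (473,65) and the green slab (415,205).

```bash
cat >> h.py <<'E'
def ray(i,uv,T,z):
    uv=np.atleast_2d(uv).astype(float);d=np.c_[(uv[:,0]-i["cx"])/i["fx"],(uv[:,1]-i["cy"])/i["fy"],np.ones(len(uv))]@T[:3,:3].T
    o=T[:3,3];return (o+d*((z-o[2])/d[:,2])[:,None])[:,:2]
def rect(i,m,T,z,size=60):
    m=cv2.morphologyEx(m.astype(np.uint8),cv2.MORPH_OPEN,np.ones((3,3)))
    k,l,st,ce=cv2.connectedComponentsWithStats(m)
    for j in range(1,k):
        if st[j,4]>size:
            v,u=np.nonzero(l==j);q=ray(i,np.c_[u,v],T,z);print(st[j].tolist(),[np.round(a,1) for a in cv2.minAreaRect(q.astype(np.float32))])
E
python3 - <<'E'
from h import *
i=dict(np.load("w1.npz"));T=i["Tt"]@i["T_tool_cam"];P=np.load("w1p.npy");z=P[...,2]
hsv=cv2.cvtColor(i["color"],cv2.COLOR_RGB2HSV);rgb=i["color"].astype(int)
roi=np.zeros(z.shape,bool);roi[30:245,70:350]=1
print('bench',np.median(z[roi&(abs(z)<15)]))
print('lid');m=roi&(z>60)&(z<78);rect(i,m,T,69,800)
print('button');rect(i,roi&(z>78),T,85,200)
print('bed');m=roi&(z>40);m=cv2.morphologyEx(m.astype(np.uint8),cv2.MORPH_OPEN,np.ones((3,3)))
# bed edges by image corners
v,u=np.nonzero(m&(u_:=np.ones_like(m)));
left=[(u[v==r].min(),r) for r in range(60,220,10)]
print('left edge pts',ray(i,left,T,50).round(1).tolist())
bot=[(c,v[u==c].max()) for c in list(range(120,180,10))+list(range(215,280,10))]
print('bot',ray(i,bot,T,50).round(1).tolist())
E
```

```text
bench -0.8299117565669576
lid
[176, 61, 32, 161, 2978] [array([551. ,  -2.3]), array([188.6,  22.1]), np.float64(13.4)]
[211, 87, 133, 103, 12931] [array([580.5, -97. ]), array([119.2, 149. ]), np.float64(12.6)]
button
[87, 54, 63, 31, 1333] [array([618.8,  84.4]), array([22.1, 64.4]), np.float64(23.1)]
bed
left edge pts [[618.3, 136.0], [607.9, 133.2], [597.1, 131.4], [586.3, 128.5], [575.4, 125.5], [564.0, 123.6], [552.7, 120.5], [541.2, 117.4], [529.2, 115.4], [517.3, 112.1], [505.1, 108.8], [492.5, 106.6], [479.9, 103.2], [467.0, 99.7], [453.6, 97.4], [440.3, 93.8]]
bot [[420.1, 80.4], [423.1, 67.3], [426.1, 54.3], [429.1, 41.3], [432.1, 28.3], [435.2, 15.3], [448.7, -43.2], [451.7, -56.2], [456.1, -68.9], [459.1, -81.9], [462.1, -94.9], [465.0, -107.8], [468.0, -120.8]]
```

```bash
sed -i 's/^BP=.*/BP=np.array([550.5,-3,50.]);BY=0.233/' ik.py
cat > plan.py <<'E'
from ik import *
def P(e): return BP+BR@np.array(e,float)
def dvec(ph): return np.array([0,np.sin(ph),-np.cos(ph)])
if __name__=='__main__':
    q=np.array([.41,.43,-.42,1.59,.18,1.156,1.75])
    c=np.cos
    way=[('W0',(7,-130,280),0),('W1',(7,-250,160),30),('W2',(7,-270,90),55),('A',(7,-247,26),78),('G',(7,-178,12),78)]
    for k in range(78,-91,-12):
        ph=np.radians(k);e=np.array([7,-22,10.])
        if k<0:e=np.array([7,18.,10.])
        way.append(('h',e-153*dvec(ph),k))
    for n,e,k in way:
        Rm=toolR(np.radians(k),1);qn,a,b=ik(P(e),Rm,[q]);print(n,k,np.round(e),round(a,1),b.round(2),qn.round(2).tolist(),'dq',abs(qn-q).max().round(2));q=qn
E
python3 plan.py
```

```text
W0 0 [   7 -130  280] 0.1 0.01 [0.43, 0.48, -0.41, 1.51, 0.2, 1.18, 1.79] dq 0.08
W1 30 [   7 -250  160] 0.0 0.0 [0.78, 0.94, -0.57, 1.13, 0.02, 1.46, 2.14] dq 0.46
W2 55 [   7 -270   90] 0.0 0.0 [0.82, 1.31, -0.63, 0.73, -0.11, 1.83, 2.22] dq 0.39
A 78 [   7 -247   26] 2.1 0.09 [0.88, 1.61, -0.93, 0.58, -0.08, 1.96, 2.12] dq 0.3
G 78 [   7 -178   12] 1.2 0.03 [0.84, 1.62, -0.92, 0.7, -0.09, 1.92, 2.13] dq 0.12
h 78 [   7. -172.   42.] 0.6 0.02 [0.87, 1.57, -0.92, 0.78, -0.11, 1.88, 2.11] dq 0.08
h 66 [   7. -162.   72.] 2.3 0.09 [0.85, 1.43, -0.9, 0.89, -0.04, 1.8, 2.09] dq 0.14
h 54 [   7. -146.  100.] 1.9 0.08 [0.86, 1.25, -0.88, 1.09, 0.02, 1.6, 2.04] dq 0.2
h 42 [   7. -124.  124.] 5.5 0.13 [0.8, 1.11, -0.86, 1.19, 0.08, 1.52, 1.96] dq 0.14
h 30 [  7. -98. 143.] 3.5 0.14 [0.74, 0.96, -0.83, 1.34, 0.16, 1.38, 1.85] dq 0.15
h 18 [  7. -69. 156.] 0.0 0.0 [0.72, 0.76, -0.84, 1.62, 0.27, 1.06, 1.67] dq 0.32
h 6 [  7. -38. 162.] 1.9 0.09 [0.58, 0.7, -0.8, 1.65, 0.36, 1.07, 1.54] dq 0.14
h -6 [  7.  34. 162.] 0.0 0.0 [0.5, 0.74, -1.13, 1.81, 0.84, 1.17, 0.86] dq 0.68
h -18 [  7.  65. 156.] 0.7 0.09 [0.33, 0.71, -1.05, 1.83, 0.89, 1.2, 0.75] dq 0.17
h -30 [  7.  94. 143.] 0.0 0.0 [-0.01, 0.75, -0.86, 1.83, 1.01, 1.36, 0.46] dq 0.34
h -42 [  7. 120. 124.] 0.4 0.08 [-0.21, 0.79, -0.74, 1.84, 1.05, 1.41, 0.34] dq 0.19
h -54 [  7. 142. 100.] 0.3 0.04 [-0.49, 0.91, -0.49, 1.77, 1.04, 1.51, 0.24] dq 0.28
h -66 [  7. 158.  72.] 1.0 0.03 [-0.68, 1.05, -0.3, 1.68, 1.0, 1.58, 0.21] dq 0.19
h -78 [  7. 168.  42.] 0.5 0.04 [-0.82, 1.21, -0.14, 1.58, 0.97, 1.64, 0.21] dq 0.17
h -90 [  7. 171.  10.] 0.3 0.03 [-0.94, 1.4, 0.04, 1.44, 0.9, 1.71, 0.26] dq 0.19
```

Request:
step_arm(
  plan=[
    {"dx": 0,"dy": 0,"dz": 0,"ax": 0,"ay": 0,"az": -0.111,"gripper": 0.5},
    {"dx": 0,"dy": 0,"dz": 0,"ax": 0,"ay": 0,"az": -0.111,"gripper": 0.5},
    {"dx": 0,"dy": 0,"dz": 0,"ax": 0,"ay": 0,"az": -0.111,"gripper": 0.5},
    {"dx": 0,"dy": 0,"dz": 0,"ax": 0,"ay": 0,"az": -0.111,"gripper": 0.5},
    {"dx": 0,"dy": 0,"dz": 0,"ax": 0,"ay": 0,"az": -0.111,"gripper": 0.5},
    {"dx": 0,"dy": 0,"dz": 0,"ax": 0,"ay": 0,"az": -0.111,"gripper": 0.5},
    {"dx": 0,"dy": 0,"dz": 0,"ax": 0,"ay": 0,"az": -0.111,"gripper": 0.5},
    {"dx": 0,"dy": 0,"dz": 0,"ax": 0,"ay": 0,"az": -0.111,"gripper": 0.5},
    {"dx": 0,"dy": 0,"dz": 0,"ax": 0,"ay": 0,"az": -0.111,"gripper": 0.5},
    {"dx": 0,"dy": 0,"dz": 0,"ax": 0,"ay": 0,"az": -0.111,"gripper": 0.5},
    {"dx": 0,"dy": 0,"dz": 0,"ax": 0,"ay": 0,"az": -0.111,"gripper": 0.5},
    {"dx": 0,"dy": 0,"dz": 0,"ax": 0,"ay": 0,"az": -0.111,"gripper": 0.5},
    {"dx": 0,"dy": 0,"dz": 0,"ax": 0,"ay": 0,"az": -0.111,"gripper": 0.5},
    {"dx": 0,"dy": 0,"dz": 0,"ax": 0,"ay": 0,"az": -0.111,"gripper": 0.5},
    {"dx": 0,"dy": 0,"dz": 0,"ax": 0,"ay": 0,"az": -0.111,"gripper": 0.5},
    {"dx": 0,"dy": 0,"dz": 0,"ax": 0,"ay": 0,"az": -0.111,"gripper": 0.5},
    {"dx": 0,"dy": 0,"dz": 0,"ax": 0,"ay": 0,"az": -0.111,"gripper": 0.5},
    {"dx": 0,"dy": 0,"dz": 0,"ax": 0,"ay": 0,"az": -0.111,"gripper": 0.5},
    {"dx": 0,"dy": 0,"dz": 0,"ax": 0,"ay": 0,"az": 0,"gripper": 0.5},
  ],
)

```text
clock: 6.82
eef_pos: [557.8, -109.3, 327.8]
tool_rot: [3.138, -0.003, -2.932]
force: [0.3, 0.0, -0.0]
width: 42.9
gripper_force: 0.0
```

Run:
```python
from mv import *
log()
rel(board([7,-250,160]),toolR(np.radians(30),1))
```

```text
6.825 q [0.827, 0.644, -1.187, 1.582, 0.605, 1.337, 1.343] p [557.8, -109.3, 327.8] r [3.138, -0.003, -2.932] F [0.3, 0.0, -0.0] w 42.9 0.0
rot first (units) [-0.331  0.002 -0.015] deg 29.8 then shift in new axes [-0.081 -0.615  0.099] mm 188.4
```

Request:
step_arm(
  plan=[
    {"dx": 0,"dy": 0,"dz": 0,"ax": -0.11,"ay": 0,"az": -0.005,"gripper": 0.5},
    {"dx": 0,"dy": 0,"dz": 0,"ax": -0.11,"ay": 0,"az": -0.005,"gripper": 0.5},
    {"dx": 0,"dy": 0,"dz": 0,"ax": -0.11,"ay": 0,"az": -0.005,"gripper": 0.5},
    {"dx": -0.02,"dy": -0.154,"dz": 0.025,"ax": 0,"ay": 0,"az": 0,"gripper": 0.5},
    {"dx": -0.02,"dy": -0.154,"dz": 0.025,"ax": 0,"ay": 0,"az": 0,"gripper": 0.5},
    {"dx": -0.02,"dy": -0.154,"dz": 0.025,"ax": 0,"ay": 0,"az": 0,"gripper": 0.5},
    {"dx": -0.02,"dy": -0.154,"dz": 0.025,"ax": 0,"ay": 0,"az": 0,"gripper": 0.5},
    {"dx": 0,"dy": 0,"dz": 0,"ax": 0,"ay": 0,"az": 0,"gripper": 0.5},
  ],
)

```text
clock: 7.82
eef_pos: [615.0, -246.4, 205.5]
tool_rot: [2.619, -0.003, -2.913]
force: [-1.1, -0.1, -0.0]
width: 42.6
gripper_force: 0.0
```

Run:
```python
from mv import *
log()
rel(board([7,-270,90]),toolR(np.radians(55),1))
```

```text
7.825 q [0.943, 1.092, -1.085, 1.119, 0.415, 1.537, 1.856] p [615.0, -246.4, 205.5] r [2.619, -0.003, -2.913] F [-1.1, -0.1, -0.0] w 42.6 0.0
rot first (units) [-0.279  0.    -0.003] deg 25.1 then shift in new axes [-0.002 -0.214  0.075] mm 68.0
```

Request:
step_arm(
  plan=[
    {"dx": 0,"dy": -0.072,"dz": 0.025,"ax": -0.093,"ay": 0,"az": 0,"gripper": 0.5},
    {"dx": 0,"dy": -0.072,"dz": 0.025,"ax": -0.093,"ay": 0,"az": 0,"gripper": 0.5},
    {"dx": 0,"dy": -0.072,"dz": 0.025,"ax": -0.093,"ay": 0,"az": 0,"gripper": 0.5},
    {"dx": 0,"dy": 0,"dz": 0,"ax": 0,"ay": 0,"az": 0,"gripper": 0.5},
  ],
)

```text
clock: 8.32
eef_pos: [623.2, -277.9, 143.9]
tool_rot: [2.174, -0.006, -2.908]
force: [0.9, 0.8, -0.5]
width: 42.7
gripper_force: 0.0
```

Run:
```python
from mv import *
log()
rel(board([7,-247,26]),toolR(np.radians(78),1))
```

```text
8.325 q [0.892, 1.424, -1.102, 0.64, 0.264, 1.926, 2.029] p [623.2, -277.9, 143.9] r [2.174, -0.006, -2.908] F [0.9, 0.8, -0.5] w 42.7 0.0
rot first (units) [-0.251 -0.002 -0.003] deg 22.6 then shift in new axes [ 0.001 -0.196  0.169] mm 77.5
```

Request:
step_arm(
  plan=[
    {"dx": 0,"dy": -0.045,"dz": 0.046,"ax": -0.03,"ay": 0,"az": 0,"gripper": 0.5},
    {"dx": 0,"dy": -0.045,"dz": 0.046,"ax": -0.05,"ay": 0,"az": 0,"gripper": 0.5},
    {"dx": 0,"dy": -0.045,"dz": 0.046,"ax": -0.06,"ay": 0,"az": 0,"gripper": 0.5},
    {"dx": 0,"dy": -0.045,"dz": 0.046,"ax": -0.06,"ay": 0,"az": 0,"gripper": 0.5},
    {"dx": 0,"dy": 0,"dz": 0,"ax": 0,"ay": 0,"az": 0,"gripper": 0.5},
  ],
)

```text
clock: 8.95
eef_pos: [606.6, -238.1, 78.7]
tool_rot: [1.879, 0.009, -2.918]
force: [-0.1, 0.8, 1.1]
width: 42.4
gripper_force: 0.0
```

Run:
```python
from mv import *
log()
T=toolT();print('board pos',(BR.T@(T[:3,3]-BP)).round(1))
rel(board([7,-176,20]),toolR(np.radians(72),1))
i=ctrl.get_image("wrist");T=T@i["T_tool_cam"]
s=ctrl.get_image("side");cv2.imwrite("pics/s1.png",cv2.resize(s["color"][140:300,170:400,::-1],None,fx=3,fy=3,interpolation=cv2.INTER_CUBIC))
```

```text
8.95 q [0.853, 1.568, -0.855, 0.588, -0.078, 1.979, 2.164] p [606.6, -238.1, 78.7] r [1.879, 0.009, -2.918] F [-0.1, 0.8, 1.1] w 42.4 0.0
board pos [   0.3 -241.7   28.7]
rot first (units) [0.004 0.008 0.003] deg 0.8 then shift in new axes [-0.022  0.04   0.217] mm 66.6
```

View pics/s1.png

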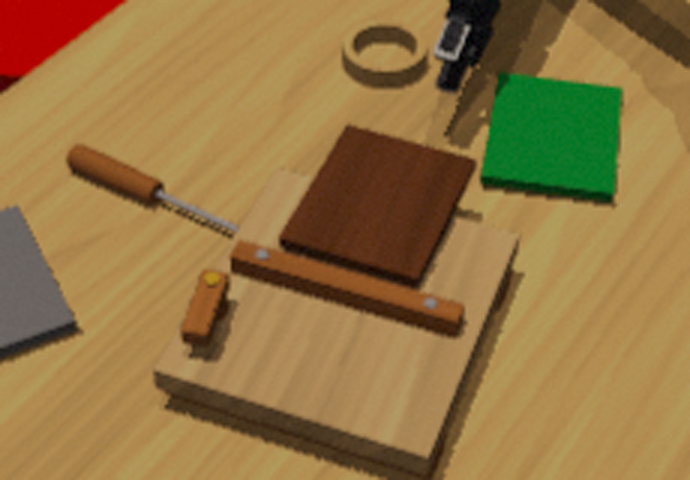

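The side view shows the gripper (455,60) just behind the lid's free edge (410,140), clear of the bangle (385,55) and the green slab (550,135). Now I slide the fingers round the edge.

Request:
step_arm(
  plan=[
    {"dx": -0.006,"dy": 0.006,"dz": 0.054,"ax": 0,"ay": 0,"az": 0,"gripper": 0.5},
    {"dx": -0.006,"dy": 0.008,"dz": 0.054,"ax": 0,"ay": 0,"az": 0,"gripper": 0.5},
    {"dx": -0.005,"dy": 0.012,"dz": 0.054,"ax": 0,"ay": 0,"az": 0,"gripper": 0.5},
    {"dx": -0.005,"dy": 0.014,"dz": 0.054,"ax": 0,"ay": 0,"az": 0,"gripper": 0.5},
    {"dx": 0,"dy": 0,"dz": 0,"ax": 0,"ay": 0,"az": 0,"gripper": 0.5},
  ],
)

```text
clock: 9.68
eef_pos: [600.7, -173.8, 73.8]
tool_rot: [1.883, 0.014, -2.919]
force: [0.2, -0.1, -0.1]
width: 42.8
gripper_force: 0.0
```

Run:
```python
from mv import *
log()
T=toolT();print('board pos',(BR.T@(T[:3,3]-BP)).round(1))
rel(board([7,-176,20]),toolR(np.radians(72),1))
```

```text
9.675 q [0.881, 1.513, -0.868, 0.858, -0.084, 1.761, 2.162] p [600.7, -173.8, 73.8] r [1.883, 0.014, -2.919] F [0.2, -0.1, -0.1] w 42.8 0.0
board pos [   9.4 -177.8   23.8]
rot first (units) [0.001 0.009 0.007] deg 1.0 then shift in new axes [ 0.008 -0.01   0.01 ] mm 4.8
```

Request:
step_arm(
  plan=[
    {"dx": 0,"dy": 0.025,"dz": -0.008,"ax": 0,"ay": 0,"az": 0,"gripper": 0.5},
    {"dx": 0,"dy": 0.025,"dz": -0.008,"ax": 0,"ay": 0,"az": 0,"gripper": 0.5},
    {"dx": 0,"dy": 0.025,"dz": -0.008,"ax": 0,"ay": 0,"az": 0,"gripper": 0.5},
    {"dx": 0,"dy": 0.025,"dz": -0.008,"ax": 0,"ay": 0,"az": 0,"gripper": 0.5},
    {"dx": 0,"dy": 0.025,"dz": -0.008,"ax": 0,"ay": 0,"az": 0,"gripper": 0.5},
    {"dx": 0,"dy": 0.025,"dz": -0.008,"ax": 0,"ay": 0,"az": 0,"gripper": 0.5},
    {"dx": 0,"dy": 0,"dz": 0,"ax": 0,"ay": 0,"az": 0,"gripper": 0.5},
  ],
)

```text
clock: 10.55
eef_pos: [599.3, -174.2, 118.2]
tool_rot: [1.881, 0.012, -2.92]
force: [-0.4, -0.6, -0.4]
width: 42.5
gripper_force: 0.0
```

```bash
cat > lid.py <<'E'
from mv import *
def lidpose(names=("top","side")):
    T=toolT();print('tool board pos',(BR.T@(T[:3,3]-BP)).round(1))
    for n in names:
        i=ctrl.get_image(n);P=(pts(i)-BP)@BR;rgb=i["color"].astype(int)
        m=(rgb.sum(-1)<230)&(rgb[...,0]>rgb[...,2]*1.6)&(P[...,2]>0)&(abs(P[...,0])<90)&(abs(P[...,1])<230)
        m=cv2.morphologyEx(m.astype(np.uint8),cv2.MORPH_OPEN,np.ones((3,3)));k,l,st,ce=cv2.connectedComponentsWithStats(m)
        j=1+np.argmax(st[1:,4]);Q=P[l==j];c=np.median(Q,0)
        for _ in range(3):
            nrm=np.linalg.svd(Q-Q.mean(0))[2][2];r=(Q-Q.mean(0))@nrm;Q=Q[abs(r)<max(2*r.std(),1)]
        nrm*=np.sign(nrm[2] if abs(nrm[2])>.2 else nrm[1]);print(n,len(Q),'centroid',Q.mean(0).round(1),'normal',nrm.round(3),'tilt deg',np.degrees(np.arccos(nrm[2])).round(1),'y',np.percentile(Q[:,1],[1,99]).round(1),'z',np.percentile(Q[:,2],[1,99]).round(1),'x',np.percentile(Q[:,0],[1,99]).round(1))
    return i
E
python3 - <<'E'
from lid import *
log();lidpose()
E
```

```text
10.55 q [0.895, 1.455, -0.883, 0.896, -0.112, 1.769, 2.124] p [599.3, -174.2, 118.2] r [1.881, 0.012, -2.92] F [-0.4, -0.6, -0.4] w 42.5 0.0
tool board pos [   8.  -177.9   68.2]
top 1729 centroid [  3.6 -99.3  18.3] normal [0.003 0.002 1.   ] tilt deg 0.2 y [-170.6  -28.5] z [13.9 22.8] x [-53.7  61.6]
side 1954 centroid [  4.8 -91.4  20.1] normal [-0.003  0.001  1.   ] tilt deg 0.2 y [-168.8  -21. ] z [17.3 22.8] x [-52.8  64.1]
```

Request:
step_arm(
  plan=[
    {"dx": 0,"dy": -0.015,"dz": -0.048,"ax": 0,"ay": 0,"az": 0,"gripper": 0.5},
    {"dx": 0,"dy": -0.07,"dz": 0.023,"ax": 0,"ay": 0,"az": 0,"gripper": 0.5},
    {"dx": 0,"dy": -0.07,"dz": 0.023,"ax": 0,"ay": 0,"az": 0,"gripper": 0.5},
    {"dx": 0,"dy": 0,"dz": 0,"ax": 0,"ay": 0,"az": 0,"gripper": 0.5},
    {"dx": 0,"dy": 0.012,"dz": 0.035,"ax": 0,"ay": 0,"az": 0,"gripper": 0.5},
    {"dx": 0,"dy": 0.011,"dz": 0.035,"ax": 0,"ay": 0,"az": 0,"gripper": 0.5},
    {"dx": 0,"dy": 0.011,"dz": 0.035,"ax": 0,"ay": 0,"az": 0,"gripper": 0.5},
    {"dx": 0,"dy": 0,"dz": 0,"ax": 0,"ay": 0,"az": 0,"gripper": 0.5},
  ],
)

```text
clock: 11.65
eef_pos: [595.2, -155.2, 73.9]
tool_rot: [1.879, 0.011, -2.919]
force: [-0.5, -0.6, -0.2]
width: 42.5
gripper_force: 0.0
```

Run:
```python
from lid import *
log();lidpose()
```

```text
11.65 q [0.889, 1.5, -0.872, 0.931, -0.089, 1.706, 2.157] p [595.2, -155.2, 73.9] r [1.879, 0.011, -2.919] F [-0.5, -0.6, -0.2] w 42.5 0.0
tool board pos [   8.3 -158.4   23.9]
top 1733 centroid [  3.  -97.9  18.4] normal [0.001 0.005 1.   ] tilt deg 0.3 y [-170.1  -27.8] z [13.7 23.2] x [-53.7  61.5]
side 1936 centroid [  4.8 -90.8  20.2] normal [0.001 0.002 1.   ] tilt deg 0.1 y [-168.3  -20.4] z [17.4 22.8] x [-52.9  64. ]
```

Request:
step_arm(
  plan=[
    {"dx": 0,"dy": 0.025,"dz": -0.008,"ax": 0,"ay": 0,"az": 0,"gripper": 0.5},
    {"dx": 0,"dy": 0.025,"dz": -0.008,"ax": 0,"ay": 0,"az": 0,"gripper": 0.5},
    {"dx": 0,"dy": 0.025,"dz": -0.008,"ax": 0,"ay": 0,"az": 0,"gripper": 0.5},
    {"dx": 0,"dy": 0.025,"dz": -0.008,"ax": 0,"ay": 0,"az": 0,"gripper": 0.5},
    {"dx": 0,"dy": 0,"dz": 0,"ax": 0,"ay": 0,"az": 0,"gripper": 0.5},
  ],
)

```text
clock: 12.38
eef_pos: [595.5, -156.4, 105.9]
tool_rot: [1.881, 0.012, -2.92]
force: [0.1, 0.8, -0.8]
width: 42.6
gripper_force: 0.0
```

Run:
```python
from lid import *
log();lidpose()
```

```text
12.375 q [0.898, 1.458, -0.883, 0.955, -0.107, 1.711, 2.132] p [595.5, -156.4, 105.9] r [1.881, 0.012, -2.92] F [0.1, 0.8, -0.8] w 42.6 0.0
tool board pos [   8.3 -159.6   55.9]
top 1733 centroid [  3.2 -99.   18.3] normal [-0.     0.003  1.   ] tilt deg 0.2 y [-170.2  -28. ] z [13.6 23.1] x [-53.8  61.2]
side 1950 centroid [  4.8 -90.5  20.1] normal [-0.     0.002  1.   ] tilt deg 0.1 y [-168.4  -20.3] z [17.3 22.8] x [-52.9  64.1]
```

Run:
```python
from lid import *
w=ctrl.get_image("wrist")["color"]
s=ctrl.get_image("side")["color"][120:260,220:430]
a=cv2.resize(s,(600,400),interpolation=cv2.INTER_CUBIC)
cv2.imwrite("pics/s2.png",np.hstack([cv2.resize(a,(400,300)),cv2.resize(w,(400,300))])[...,::-1])
```

```text
(no output)
```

View pics/s2.png

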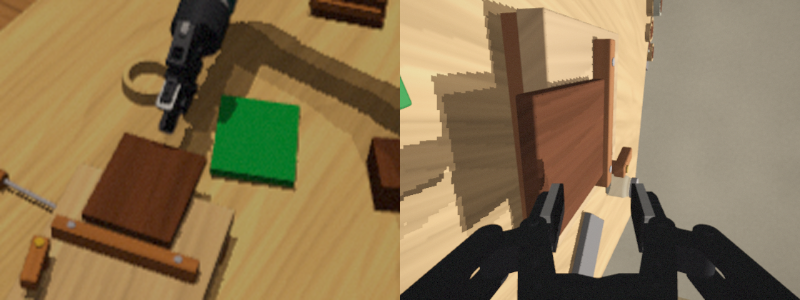

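The side view shows the tip at (168,128), still short of the lid's far edge (165,140). In the wrist view the lower finger (555,200) is drawn over the lid, so it is above it, not below. I'll measure the fingertips in tool coordinates.

Run:
```python
from lid import *
i=ctrl.get_image("wrist");P=pts(i,i["T_tool_cam"]);T=toolT();W=((P@T[:3,:3].T+T[:3,3])-BP)@BR
m=(i["range_z"]>0)&(abs(P[...,0])<25)&(P[...,2]>-60)&(P[...,2]<45)&(abs(P[...,1])<60)
rgb=i["color"].astype(int)
for lo,hi in((-60,0),(0,60)):
    k=m&(P[...,1]>lo)&(P[...,1]<hi)&(rgb.sum(-1)<420)&(abs(rgb[...,0]-rgb[...,2])<25)
    Q=P[k];print(len(Q))
    if len(Q):
        t=Q[:,2]>np.percentile(Q[:,2],95)
        print('tool max z',np.percentile(Q[:,2],[50,95,99.5]).round(1),'tip tool',np.median(Q[t],0).round(1),'board',np.median(W[k][t],0).round(1), 'y range',np.percentile(Q[t][:,1],[2,98]).round(1))
# lid in board from wrist
d=(rgb.sum(-1)<260)&(rgb[...,0]>1.4*rgb[...,2])&(abs(W[...,0])<90)&(W[...,1]<0)&(W[...,1]>-230)&(W[...,2]>10)
print('lid',np.percentile(W[d],[1,50,99],axis=0).round(1))
```

```text
3892
tool max z [-45.6 -17.3   0.5] tip tool [  7.  -23.5 -14.6] board [   0.9 -180.3   36.6] y range [-47.9 -21.5]
4034
tool max z [-45.5 -16.7 -10.7] tip tool [  7.2  21.2 -14.1] board [   0.3 -165.4   79.3] y range [20.9 31.8]
lid [[ -85.2 -219.3   10.2]
 [ -31.6 -157.    17.6]
 [  81.2   -6.3   95.6]]
```

Run:
```python
from lid import *
i=ctrl.get_image("wrist");P=pts(i,i["T_tool_cam"]);T=toolT();W=((P@T[:3,:3].T+T[:3,3])-BP)@BR
for v in range(250,300,6):
    print(v,[(u,P[v,u].round(0).tolist()) for u in (205,212,218,224,330,336,342)])
```

```text
250 [(205, [5.0, -36.0, 6.0]), (212, [1.0, -34.0, 13.0]), (218, [-2.0, -32.0, 20.0]), (224, [-5.0, -29.0, 26.0]), (330, [-204.0, 98.0, 424.0]), (336, [-990.0, 407.0, 1996.0]), (342, [-983.0, 445.0, 1981.0])]
256 [(205, [1.0, -36.0, 7.0]), (212, [-2.0, -34.0, 13.0]), (218, [11.0, -26.0, -13.0]), (224, [11.0, -23.0, -12.0]), (330, [11.0, 23.0, -11.0]), (336, [10.0, 26.0, -11.0]), (342, [-1024.0, 446.0, 1973.0])]
262 [(205, [-2.0, -36.0, 7.0]), (212, [11.0, -28.0, -18.0]), (218, [11.0, -25.0, -18.0]), (224, [11.0, -22.0, -18.0]), (330, [11.0, 22.0, -18.0]), (336, [11.0, 25.0, -18.0]), (342, [11.0, 28.0, -17.0])]
268 [(205, [7.0, -31.0, -16.0]), (212, [11.0, -27.0, -23.0]), (218, [11.0, -24.0, -23.0]), (224, [11.0, -22.0, -23.0]), (330, [12.0, 21.0, -24.0]), (336, [12.0, 24.0, -24.0]), (342, [11.0, 27.0, -22.0])]
274 [(205, [7.0, -30.0, -20.0]), (212, [11.0, -26.0, -28.0]), (218, [11.0, -23.0, -28.0]), (224, [10.0, -21.0, -25.0]), (330, [11.0, 21.0, -27.0]), (336, [11.0, 23.0, -27.0]), (342, [11.0, 26.0, -27.0])]
280 [(205, [10.0, -28.0, -31.0]), (212, [11.0, -25.0, -32.0]), (218, [11.0, -23.0, -32.0]), (224, [7.0, -22.0, -26.0]), (330, [9.0, 21.0, -28.0]), (336, [11.0, 22.0, -33.0]), (342, [11.0, 25.0, -33.0])]
286 [(205, [12.0, -27.0, -37.0]), (212, [11.0, -25.0, -35.0]), (218, [11.0, -22.0, -36.0]), (224, [5.0, -22.0, -26.0]), (330, [6.0, 21.0, -28.0]), (336, [11.0, 22.0, -37.0]), (342, [11.0, 24.0, -36.0])]
292 [(205, [11.0, -26.0, -40.0]), (212, [11.0, -24.0, -40.0]), (218, [10.0, -22.0, -39.0]), (224, [2.0, -22.0, -27.0]), (330, [4.0, 21.0, -29.0]), (336, [11.0, 21.0, -41.0]), (342, [11.0, 23.0, -40.0])]
298 [(205, [11.0, -26.0, -44.0]), (212, [11.0, -23.0, -44.0]), (218, [9.0, -22.0, -41.0]), (224, [-0.0, -22.0, -27.0]), (330, [2.0, 21.0, -30.0]), (336, [10.0, 21.0, -42.0]), (342, [11.0, 23.0, -44.0])]
```

Request:
step_arm(
  plan=[
    {"dx": 0,"dy": -0.016,"dz": -0.048,"ax": 0,"ay": 0,"az": 0,"gripper": 0.5},
    {"dx": 0,"dy": -0.07,"dz": 0.023,"ax": 0,"ay": 0,"az": 0,"gripper": 0.5},
    {"dx": 0,"dy": -0.07,"dz": 0.023,"ax": 0,"ay": 0,"az": 0,"gripper": 0.5},
    {"dx": 0,"dy": 0,"dz": 0,"ax": 0,"ay": 0,"az": 0,"gripper": 0.5},
    {"dx": 0,"dy": 0.014,"dz": 0.042,"ax": 0,"ay": 0,"az": 0,"gripper": 0.5},
    {"dx": 0,"dy": 0.014,"dz": 0.042,"ax": 0,"ay": 0,"az": 0,"gripper": 0.5},
    {"dx": 0,"dy": 0.013,"dz": 0.042,"ax": 0,"ay": 0,"az": 0,"gripper": 0.5},
    {"dx": 0,"dy": 0,"dz": 0,"ax": 0,"ay": 0,"az": 0,"gripper": 0.5},
  ],
)

```text
clock: 13.68
eef_pos: [589.8, -130.6, 61.3]
tool_rot: [1.879, 0.011, -2.918]
force: [0.0, -0.4, 0.1]
width: 42.3
gripper_force: 0.0
```

Run:
```python
from lid import *
log();lidpose()
```

```text
13.675 q [0.89, 1.502, -0.873, 1.005, -0.086, 1.633, 2.164] p [589.8, -130.6, 61.3] r [1.879, 0.011, -2.918] F [0.0, -0.4, 0.1] w 42.3 0.0
tool board pos [   8.7 -133.2   11.3]
top 1597 centroid [  2.5 -95.7  18.5] normal [-0.001 -0.001  1.   ] tilt deg 0.1 y [-170.5  -27.7] z [14.2 23. ] x [-53.8  61.1]
side 1899 centroid [  4.6 -89.1  20.1] normal [-0.001  0.004  1.   ] tilt deg 0.2 y [-167.1  -20.4] z [17.3 22.7] x [-52.8  64. ]
```

Request:
step_arm(
  plan=[
    {"dx": 0,"dy": 0.025,"dz": -0.008,"ax": 0,"ay": 0,"az": 0,"gripper": 0.5},
    {"dx": 0,"dy": 0.025,"dz": -0.008,"ax": 0,"ay": 0,"az": 0,"gripper": 0.5},
    {"dx": 0,"dy": 0.025,"dz": -0.008,"ax": 0,"ay": 0,"az": 0,"gripper": 0.5},
    {"dx": 0,"dy": 0.025,"dz": -0.008,"ax": 0,"ay": 0,"az": 0,"gripper": 0.5},
    {"dx": 0,"dy": 0,"dz": 0,"ax": 0,"ay": 0,"az": 0,"gripper": 0.5},
  ],
)

```text
clock: 14.4
eef_pos: [590.1, -132.1, 93.1]
tool_rot: [1.881, 0.012, -2.92]
force: [-0.2, -0.3, -1.6]
width: 42.8
gripper_force: 0.6
```

Run:
```python
from lid import *
log();lidpose()
```

```text
14.4 q [0.9, 1.458, -0.885, 1.029, -0.104, 1.638, 2.14] p [590.1, -132.1, 93.1] r [1.881, 0.012, -2.92] F [-0.2, -0.3, -1.6] w 42.8 0.6
tool board pos [   8.8 -134.7   43.1]
top 1670 centroid [  2.4 -93.2  28.5] normal [-0.003  0.207  0.978] tilt deg 11.9 y [-165.   -25.7] z [12.4 45.2] x [-53.8  61.5]
side 2271 centroid [  4.8 -87.5  29.3] normal [-0.     0.205  0.979] tilt deg 11.8 y [-161.5  -18.3] z [13.4 45.4] x [-53.   64.5]
```

Request:
step_arm(
  plan=[
    {"dx": 0,"dy": 0.01,"dz": -0.003,"ax": 0,"ay": 0,"az": 0,"gripper": 0.42},
    {"dx": 0,"dy": 0,"dz": 0,"ax": 0,"ay": 0,"az": 0,"gripper": 0.36},
    {"dx": 0,"dy": 0,"dz": 0,"ax": 0,"ay": 0,"az": 0,"gripper": 0.3},
    {"dx": 0,"dy": 0,"dz": 0,"ax": 0,"ay": 0,"az": 0,"gripper": 0.25},
    {"dx": 0,"dy": 0,"dz": 0,"ax": 0,"ay": 0,"az": 0,"gripper": 0.2},
    {"dx": 0,"dy": 0,"dz": 0,"ax": 0,"ay": 0,"az": 0,"gripper": 0.15},
    {"dx": 0,"dy": 0,"dz": 0,"ax": 0,"ay": 0,"az": 0,"gripper": 0.0},
    {"dx": 0,"dy": 0,"dz": 0,"ax": 0,"ay": 0,"az": 0,"gripper": 0.0},
    {"dx": 0,"dy": 0,"dz": 0,"ax": 0,"ay": 0,"az": 0,"gripper": 0.0},
  ],
)

```text
clock: 15.62
eef_pos: [589.7, -131.7, 95.2]
tool_rot: [1.88, 0.01, -2.92]
force: [-0.2, 0.2, -2.5]
width: 12.4
gripper_force: 61.0
```

Run:
```python
from lid import *
log();lidpose()
```

```text
15.625 q [0.901, 1.456, -0.885, 1.032, -0.106, 1.638, 2.137] p [589.7, -131.7, 95.2] r [1.88, 0.01, -2.92] F [-0.2, 0.2, -2.5] w 12.4 61.0
tool board pos [   8.4 -134.3   45.2]
top 1694 centroid [  2.7 -89.   36.4] normal [-0.002  0.31   0.951] tilt deg 18.0 y [-157.8  -21.3] z [13.2 59.8] x [-53.9  61.5]
side 2364 centroid [  4.3 -80.5  36.3] normal [-0.003  0.308  0.951] tilt deg 17.9 y [-152.9  -14.6] z [14.4 60.3] x [-53.1  64.2]
```

Request:
step_arm(
  plan=[
    {"dx": 0,"dy": 0.013,"dz": -0.025,"ax": 0,"ay": 0,"az": 0,"gripper": 0},
    {"dx": 0,"dy": 0.063,"dz": 0.005,"ax": 0.1,"ay": 0,"az": 0,"gripper": 0},
    {"dx": 0,"dy": 0.063,"dz": 0.005,"ax": 0.1,"ay": 0,"az": 0,"gripper": 0},
    {"dx": 0,"dy": 0.063,"dz": 0.005,"ax": 0.1,"ay": 0,"az": 0,"gripper": 0},
    {"dx": 0,"dy": 0.063,"dz": 0.005,"ax": 0.1,"ay": 0,"az": 0,"gripper": 0},
    {"dx": 0,"dy": 0,"dz": 0,"ax": 0,"ay": 0,"az": 0,"gripper": 0},
  ],
)

```text
clock: 16.48
eef_pos: [581.4, -89.9, 168.0]
tool_rot: [2.51, 0.017, -2.912]
force: [0.5, -0.3, -2.5]
width: 12.7
gripper_force: 60.8
```

Run:
```python
from lid import *
log();lidpose()
ph=np.radians(0);E=np.array([8,-25,14.]);rel(board(E-121*np.array([0,np.sin(ph),-np.cos(ph)])),toolR(ph,1))
```

```text
16.475 q [0.82, 0.956, -0.817, 1.478, 0.065, 1.168, 1.951] p [581.4, -89.9, 168.0] r [2.51, 0.017, -2.912] F [0.5, -0.3, -2.5] w 12.7 60.8
tool board pos [ 10.  -91.7 118. ]
top 1283 centroid [  4.2 -61.9  85.3] normal [-0.006  0.81   0.586] tilt deg 54.1 y [-104.5  -19.6] z [ 26.5 142.9] x [-52.6  62.4]
side 2871 centroid [  4.8 -59.4  80.5] normal [-0.     0.81   0.587] tilt deg 54.1 y [-103.2  -16.7] z [ 21.8 140.1] x [-52.7  64.8]
rot first (units) [ 0.402  0.009 -0.004] deg 36.2 then shift in new axes [ 0.001  0.239 -0.074] mm 75.1
```

Request:
step_arm(
  plan=[
    {"dx": 0,"dy": 0.063,"dz": 0.009,"ax": 0.1,"ay": 0.002,"az": -0.001,"gripper": 0},
    {"dx": 0,"dy": 0.063,"dz": 0.009,"ax": 0.1,"ay": 0.002,"az": -0.001,"gripper": 0},
    {"dx": 0,"dy": 0.063,"dz": 0.009,"ax": 0.1,"ay": 0.002,"az": -0.001,"gripper": 0},
    {"dx": 0,"dy": 0.06,"dz": 0.009,"ax": 0.1,"ay": 0.002,"az": -0.001,"gripper": 0},
    {"dx": 0,"dy": 0,"dz": 0,"ax": 0,"ay": 0,"az": 0,"gripper": 0},
    {"dx": 0,"dy": 0,"dz": 0,"ax": 0,"ay": 0,"az": 0,"gripper": 0},
  ],
)

```text
clock: 17.32
eef_pos: [564.4, -26.7, 179.7]
tool_rot: [3.136, -0.002, -2.913]
force: [1.2, -0.0, -3.0]
width: 12.7
gripper_force: 60.8
```

Run:
```python
from lid import *
log();lidpose()
ph=np.radians(0);E=np.array([8,-25,50.]);rel(board(E-121*np.array([0,np.sin(ph),-np.cos(ph)])),toolR(ph,1))
```

```text
17.325 q [0.345, 0.611, -0.536, 1.793, 0.393, 0.849, 1.424] p [564.4, -26.7, 179.7] r [3.136, -0.002, -2.913] F [1.2, -0.0, -3.0] w 12.7 60.8
tool board pos [  8.1 -26.3 129.7]
top 129 centroid [-37.2 -23.5 112.1] normal [-0.107  0.994  0.016] tilt deg 89.1 y [-31.  -19.8] z [  2.9 159.5] x [-56.    3.6]
side 2498 centroid [ -0.1 -18.5  85. ] normal [0.026 0.991 0.129] tilt deg 82.6 y [-29.9  11.9] z [  7.5 157.7] x [-55.9  62.2]
rot first (units) [ 0.004 -0.001 -0.005] deg 0.6 then shift in new axes [-0.001  0.01  -0.138] mm 41.6
```

Request:
step_arm(
  plan=[
    {"dx": 0,"dy": 0,"dz": -0.047,"ax": 0,"ay": 0,"az": 0,"gripper": 0},
    {"dx": 0,"dy": 0,"dz": -0.047,"ax": 0,"ay": 0,"az": 0,"gripper": 0},
    {"dx": 0,"dy": 0,"dz": -0.046,"ax": 0,"ay": 0,"az": 0,"gripper": 0},
    {"dx": 0,"dy": 0.06,"dz": 0,"ax": 0,"ay": 0,"az": 0,"gripper": 0},
    {"dx": 0,"dy": 0.06,"dz": 0,"ax": 0,"ay": 0,"az": 0,"gripper": 0},
    {"dx": 0,"dy": 0.06,"dz": 0,"ax": 0,"ay": 0,"az": 0,"gripper": 0},
    {"dx": 0,"dy": 0,"dz": 0,"ax": 0,"ay": 0,"az": 0,"gripper": 0},
  ],
)

```text
clock: 18.3
eef_pos: [551.4, 30.3, 223.0]
tool_rot: [3.136, 0.001, -2.906]
force: [-0.8, -0.2, -2.7]
width: 12.3
gripper_force: 60.9
```

Run:
```python
from lid import *
log();T=toolT();print((BR.T@(T[:3,3]-BP)).round(1))
ph=np.radians(0);E=np.array([4,28,16.]);rel(board(E-121*np.array([0,np.sin(ph),-np.cos(ph)])),toolR(ph,1))
```

```text
18.3 q [0.273, 0.541, -0.57, 1.783, 0.349, 0.92, 1.361] p [551.4, 30.3, 223.0] r [3.136, 0.001, -2.906] F [-0.8, -0.2, -2.7] w 12.3 60.9
[  8.6  32.2 173. ]
rot first (units) [0.004 0.    0.002] deg 0.4 then shift in new axes [ 0.015 -0.014  0.12 ] mm 36.5
```

Request:
step_arm(
  plan=[
    {"dx": 0.012,"dy": 0,"dz": 0.04,"ax": 0,"ay": 0,"az": 0,"gripper": 0},
    {"dx": 0.012,"dy": 0,"dz": 0.04,"ax": 0,"ay": 0,"az": 0,"gripper": 0},
    {"dx": 0.012,"dy": 0,"dz": 0.035,"ax": 0,"ay": 0,"az": 0.002,"gripper": 0},
    {"dx": 0,"dy": 0.063,"dz": 0.005,"ax": 0.1,"ay": 0,"az": 0,"gripper": 0},
    {"dx": 0,"dy": 0.063,"dz": 0.005,"ax": 0.1,"ay": 0,"az": 0,"gripper": 0},
    {"dx": 0,"dy": 0.063,"dz": 0.005,"ax": 0.1,"ay": 0,"az": 0,"gripper": 0},
    {"dx": 0,"dy": 0,"dz": 0,"ax": 0,"ay": 0,"az": 0,"gripper": 0},
  ],
)

```text
clock: 19.18
eef_pos: [527.4, 87.7, 173.0]
tool_rot: [-2.68, -0.001, -2.899]
force: [-0.3, -0.3, -3.1]
width: 12.6
gripper_force: 60.8
```

Run:
```python
from lid import *
log();lidpose()
T=toolT();d=BR.T@T[:3,2];print('E',(BR.T@(T[:3,3]-BP)+121*d).round(1),d.round(3), 'closing axis', (BR.T@T[:3,1]).round(3))
ph=np.radians(-45);E=np.array([-3,28,16.]);rel(board(E-121*np.array([0,np.sin(ph),-np.cos(ph)])),toolR(ph,1))
```

```text
19.175 q [-0.329, 0.611, -0.274, 1.891, 0.741, 0.972, 0.72] p [527.4, 87.7, 173.0] r [-2.68, -0.001, -2.899] F [-0.3, -0.3, -3.1] w 12.6 60.8
tool board pos [ -1.6  93.6 123. ]
top 881 centroid [-10.2  66.2  86.3] normal [ 0.005 -0.892  0.452] tilt deg 63.1 y [ 33.4 100.9] z [ 18.3 149.8] x [-64.7  52.7]
side 854 centroid [-26.9  74.7  81. ] normal [ 0.053 -0.91   0.412] tilt deg 65.7 y [ 34.4 107.4] z [  0.2 150.8] x [-64.7  42.1]
E [-2.3 31.1 16.5] [-0.002 -0.449 -0.894] closing axis [ 0.002  0.894 -0.449]
rot first (units) [ 0.204 -0.001 -0.001] deg 18.3 then shift in new axes [ 0.003  0.121 -0.012] mm 36.4
```

Request:
step_arm(
  plan=[
    {"dx": 0,"dy": 0.063,"dz": 0.005,"ax": 0.1,"ay": 0,"az": 0,"gripper": 0},
    {"dx": 0,"dy": 0.063,"dz": 0.005,"ax": 0.1,"ay": 0,"az": 0,"gripper": 0},
    {"dx": 0,"dy": 0.063,"dz": 0.005,"ax": 0.1,"ay": 0,"az": 0,"gripper": 0},
    {"dx": 0,"dy": 0.063,"dz": 0.005,"ax": 0.1,"ay": 0,"az": 0,"gripper": 0},
    {"dx": 0,"dy": 0.063,"dz": 0.005,"ax": 0.1,"ay": 0,"az": 0,"gripper": 0},
    {"dx": 0,"dy": 0.05,"dz": 0.004,"ax": 0.08,"ay": 0,"az": 0,"gripper": 0},
    {"dx": 0,"dy": 0,"dz": 0,"ax": 0,"ay": 0,"az": 0,"gripper": 0},
  ],
)

```text
clock: 20.15
eef_pos: [513.6, 138.7, 85.7]
tool_rot: [-1.764, -0.007, -2.916]
force: [-0.4, -0.7, -1.9]
width: 12.1
gripper_force: 61.1
```

```bash
cat >> lid.py <<'E'
def edge(s=121):
    T=toolT();d=BR.T@T[:3,2];print('E',(BR.T@(T[:3,3]-BP)+s*d).round(1),'d',d.round(3),'phi',np.degrees(np.arctan2(d[1],-d[2])).round(1))
E
python3 - <<'E'
from lid import *
log();lidpose();edge()
E
```

```text
20.15 q [-0.879, 1.241, 0.003, 1.585, 0.892, 1.572, 0.258] p [513.6, 138.7, 85.7] r [-1.764, -0.007, -2.916] F [-0.4, -0.7, -1.9] w 12.1 61.1
tool board pos [ -3.2 146.4  35.7]
top 1734 centroid [-9.6 94.9 32.3] normal [ 0.011 -0.197  0.98 ] tilt deg 11.4 y [ 25.3 166.4] z [15.7 48.3] x [-66.   48.9]Traceback (most recent call last):
  File "<stdin>", line 2, in <module>
  File "lid.py", line 8, in lidpose
    j=1+np.argmax(st[1:,4]);Q=P[l==j];c=np.median(Q,0)
        ~~~~~~~~~^^^^^^^^^^
    return _wrapfunc(a, 'argmax', axis=axis, out=out, **kwds)
    return bound(*args, **kwds)
ValueError: attempt to get argmax of an empty sequence
```

Request:
step_arm(
  plan=[
    {"dx": 0,"dy": 0.025,"dz": 0.002,"ax": 0.04,"ay": 0,"az": 0,"gripper": 0},
    {"dx": 0,"dy": 0.025,"dz": 0.002,"ax": 0.04,"ay": 0,"az": 0,"gripper": 0},
    {"dx": 0,"dy": 0.003,"dz": 0.02,"ax": 0,"ay": 0,"az": 0,"gripper": 0},
    {"dx": 0,"dy": 0.003,"dz": 0.02,"ax": 0,"ay": 0,"az": 0,"gripper": 0},
    {"dx": 0,"dy": 0.004,"dz": 0,"ax": 0,"ay": 0,"az": 0,"gripper": 0},
    {"dx": 0,"dy": 0,"dz": 0,"ax": 0,"ay": 0,"az": 0,"gripper": 0},
  ],
)

```text
clock: 21.0
eef_pos: [517.8, 130.2, 73.0]
tool_rot: [-1.64, 0.002, -2.914]
force: [-0.0, 0.3, -3.0]
width: 12.4
gripper_force: 61.1
```

Run:
```python
from lid import *
log();lidpose(["top"]);edge()
```

```text
21.0 q [-0.899, 1.339, 0.046, 1.533, 0.903, 1.634, 0.237] p [517.8, 130.2, 73.0] r [-1.64, 0.002, -2.914] F [-0.0, 0.3, -3.0] w 12.4 61.1
tool board pos [ -1.1 137.2  23. ]
top 1744 centroid [-7.4 83.1 25.5] normal [ 0.001 -0.074  0.997] tilt deg 4.2 y [ 13.  156.9] z [16.8 33.6] x [-64.   51.2]
E [-1.8 16.6 14.5] d [-0.005 -0.998 -0.068] phi -86.1
```

Request:
step_arm(
  plan=[
    {"dx": 0,"dy": 0.01,"dz": 0,"ax": 0,"ay": 0,"az": 0,"gripper": 0},
    {"dx": 0,"dy": 0.008,"dz": 0,"ax": 0,"ay": 0,"az": 0,"gripper": 0},
    {"dx": 0,"dy": 0.01,"dz": 0,"ax": 0.016,"ay": 0,"az": 0,"gripper": 0},
    {"dx": 0,"dy": 0.01,"dz": 0,"ax": 0.016,"ay": 0,"az": 0,"gripper": 0},
    {"dx": 0,"dy": 0,"dz": 0,"ax": 0,"ay": 0,"az": 0,"gripper": 0},
  ],
)

```text
clock: 21.68
eef_pos: [517.4, 130.8, 62.8]
tool_rot: [-1.58, 0.002, -2.914]
force: [-0.7, -0.2, 6.2]
width: 12.5
gripper_force: 61.4
```

Run:
```python
from lid import *
log();lidpose(["top"]);edge()
s=ctrl.get_image("side")["color"][180:340,190:400];cv2.imwrite("pics/s3.png",cv2.resize(s,None,fx=3,fy=3,interpolation=cv2.INTER_CUBIC)[...,::-1])
```

```text
21.675 q [-0.911, 1.394, 0.062, 1.495, 0.902, 1.671, 0.234] p [517.4, 130.8, 62.8] r [-1.58, 0.002, -2.914] F [-0.7, -0.2, 6.2] w 12.5 61.4
tool board pos [ -1.3 137.8  12.8]
top 1699 centroid [-7.4 83.3 18.5] normal [ 0.003 -0.015  1.   ] tilt deg 0.9 y [ 13.8 157.3] z [13.1 23.9] x [-64.  51.]
E [-1.9 16.8 11.5] d [-0.005 -1.    -0.01 ] phi -89.4
```

View pics/s3.png

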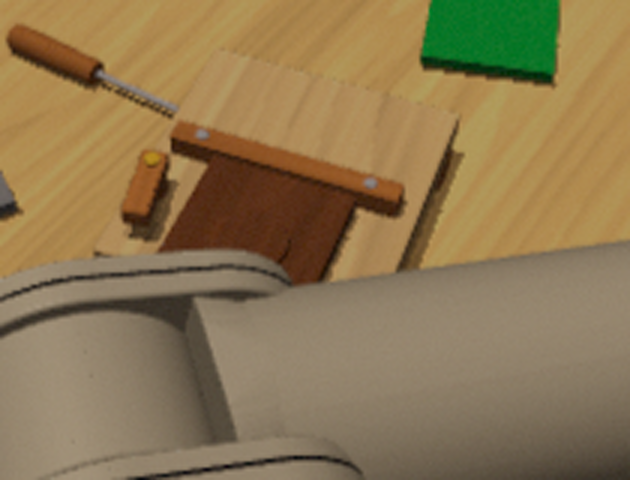

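The side view shows the lid (260,225) lying flat against the fence (285,165), with the arm in front of it and the button at (148,185) clear. I nudge it snug and check the force.

Request:
step_arm(
  plan=[
    {"dx": 0,"dy": -0.002,"dz": 0.004,"ax": 0,"ay": 0,"az": 0,"gripper": 0},
    {"dx": 0,"dy": 0,"dz": 0.003,"ax": 0,"ay": 0,"az": 0,"gripper": 0},
    {"dx": 0,"dy": 0,"dz": 0,"ax": 0,"ay": 0,"az": 0,"gripper": 0},
  ],
)

```text
clock: 22.15
eef_pos: [517.9, 129.1, 62.3]
tool_rot: [-1.586, 0.002, -2.914]
force: [0.3, 2.5, 5.1]
width: 12.7
gripper_force: 62.1
```

Run:
```python
from lid import *
log();lidpose(["top"]);edge()
```

```text
22.15 q [-0.908, 1.391, 0.061, 1.5, 0.903, 1.665, 0.232] p [517.9, 129.1, 62.3] r [-1.586, 0.002, -2.914] F [0.3, 2.5, 5.1] w 12.7 62.1
tool board pos [ -1.3 136.   12.3]
top 1729 centroid [-7.5 81.6 17.7] normal [ 0.002 -0.017  1.   ] tilt deg 1.0 y [ 11.3 155.3] z [12.1 23.4] x [-63.9  51.2]
E [-1.9 15.1 10.5] d [-0.005 -1.    -0.015] phi -89.2
```

Request:
step_arm(
  plan=[
    {"dx": 0,"dy": 0,"dz": 0,"ax": 0,"ay": 0,"az": 0,"gripper": 0.2},
    {"dx": 0,"dy": 0,"dz": 0,"ax": 0,"ay": 0,"az": 0,"gripper": 0.3},
    {"dx": 0,"dy": 0,"dz": 0,"ax": 0,"ay": 0,"az": 0,"gripper": 0.4},
    {"dx": 0,"dy": 0,"dz": 0,"ax": 0,"ay": 0,"az": 0,"gripper": 0.45},
    {"dx": 0,"dy": 0,"dz": 0,"ax": 0,"ay": 0,"az": 0,"gripper": 0.45},
  ],
)

```text
clock: 22.82
eef_pos: [518.9, 128.7, 66.2]
tool_rot: [-1.579, 0.005, -2.914]
force: [-0.3, 2.1, 15.5]
width: 38.2
gripper_force: 0.0
```

Run:
```python
from lid import *
log();lidpose(["top"])
```

```text
22.825 q [-0.908, 1.389, 0.064, 1.5, 0.905, 1.67, 0.232] p [518.9, 128.7, 66.2] r [-1.579, 0.005, -2.914] F [-0.3, 2.1, 15.5] w 38.2 0.0
tool board pos [ -0.3 135.5  16.2]
top 1686 centroid [-7.9 81.6 13.5] normal [-0.004  0.001  1.   ] tilt deg 0.2 y [ 12.3 156.6] z [ 8.3 19. ] x [-64.   50.8]
```

Request:
step_arm(
  plan=[
    {"dx": 0,"dy": -0.01,"dz": -0.02,"ax": 0,"ay": 0,"az": 0,"gripper": 0.45},
    {"dx": 0,"dy": 0,"dz": -0.05,"ax": 0,"ay": 0,"az": 0,"gripper": 0.45},
    {"dx": 0,"dy": 0,"dz": -0.06,"ax": 0,"ay": 0,"az": 0,"gripper": 0.45},
    {"dx": 0,"dy": 0,"dz": -0.07,"ax": 0,"ay": 0,"az": 0,"gripper": 0.45},
    {"dx": 0,"dy": 0,"dz": 0,"ax": 0,"ay": 0,"az": 0,"gripper": 0.45},
  ],
)

```text
clock: 23.5
eef_pos: [503.6, 190.7, 65.3]
tool_rot: [-1.589, 0.002, -2.911]
force: [0.2, 1.7, 6.7]
width: 38.5
gripper_force: 0.0
```

Run:
```python
from lid import *
log();lidpose(["top"])
```

```text
23.5 q [-0.967, 1.402, 0.037, 1.388, 0.859, 1.758, 0.286] p [503.6, 190.7, 65.3] r [-1.589, 0.002, -2.911] F [0.2, 1.7, 6.7] w 38.5 0.0
tool board pos [ -0.9 199.3  15.3]
top 1745 centroid [-6.9 84.4 13.6] normal [0.001 0.002 1.   ] tilt deg 0.1 y [ 12.2 156.2] z [ 8.5 18.7] x [-63.7  50.8]
```

Request:
step_arm(
  plan=[
    {"dx": 0,"dy": -0.07,"dz": 0,"ax": 0,"ay": 0,"az": 0,"gripper": 0.2},
    {"dx": 0,"dy": -0.13,"dz": 0,"ax": 0,"ay": 0,"az": 0,"gripper": 0},
    {"dx": 0,"dy": -0.15,"dz": 0,"ax": -0.05,"ay": 0,"az": 0,"gripper": 0},
    {"dx": 0,"dy": -0.15,"dz": 0,"ax": -0.11,"ay": 0,"az": 0,"gripper": 0},
    {"dx": 0,"dy": -0.1,"dz": 0,"ax": -0.11,"ay": 0,"az": 0,"gripper": 0},
    {"dx": 0,"dy": 0,"dz": 0,"ax": -0.11,"ay": 0,"az": 0,"gripper": 0},
    {"dx": 0,"dy": 0,"dz": 0,"ax": -0.11,"ay": 0,"az": 0,"gripper": 0},
    {"dx": 0,"dy": 0,"dz": 0,"ax": -0.11,"ay": 0,"az": 0,"gripper": 0},
    {"dx": 0,"dy": 0,"dz": 0,"ax": -0.11,"ay": 0,"az": 0,"gripper": 0},
    {"dx": 0,"dy": 0,"dz": 0,"ax": -0.11,"ay": 0,"az": 0,"gripper": 0},
    {"dx": 0,"dy": 0,"dz": 0,"ax": -0.11,"ay": 0,"az": 0,"gripper": 0},
    {"dx": 0,"dy": 0,"dz": 0,"ax": 0,"ay": 0,"az": 0,"gripper": 0},
  ],
)

```text
clock: 25.05
eef_pos: [508.7, 167.7, 245.4]
tool_rot: [-3.047, 0.003, -2.924]
force: [-0.9, 0.1, 0.1]
width: 0.2
gripper_force: 0.0
```

Run:
```python
from lid import *
log();lidpose()
T=toolT();i=ctrl.get_image("wrist");P=pts(i,i["T_tool_cam"]);W=pts(i,T@i["T_tool_cam"]);W=(W-BP)@BR
cv2.imwrite("pics/w2.png",i["color"][...,::-1])
m=(i["range_z"]>0)&(abs(P[...,0])<40)&(abs(P[...,1])<30)&(P[...,2]<60)
Q=P[m];print('tip z',np.percentile(Q[:,2],[90,98,99.8]).round(1),np.median(Q[Q[:,2]>np.percentile(Q[:,2],98)],0))
rel(board([117,100,150]),toolR(0,1))
```

```text
25.05 q [-0.165, 0.468, -0.392, 1.796, 0.325, 0.96, 1.073] p [508.7, 167.7, 245.4] r [-3.047, 0.003, -2.924] F [-0.9, 0.1, 0.1] w 0.2 0.0
tool board pos [ -1.3 175.8 195.4]
top 1754 centroid [-6.9 83.8 13.5] normal [-0.001 -0.     1.   ] tilt deg 0.1 y [ 12.4 157.4] z [ 7.9 19.5] x [-64.  51.]
side 2846 centroid [-6.7 91.5 15.4] normal [-0.002  0.009  1.   ] tilt deg 0.5 y [ 12.  164.1] z [11.5 20.1] x [-64.5  54.6]
tip z [-41.9 -19.  -11.4] [ 10.70387332   0.51937298 -15.72231491]
rot first (units) [-0.059  0.    -0.002] deg 5.3 then shift in new axes [-0.396 -0.277  0.148] mm 151.6
```

View pics/w2.png

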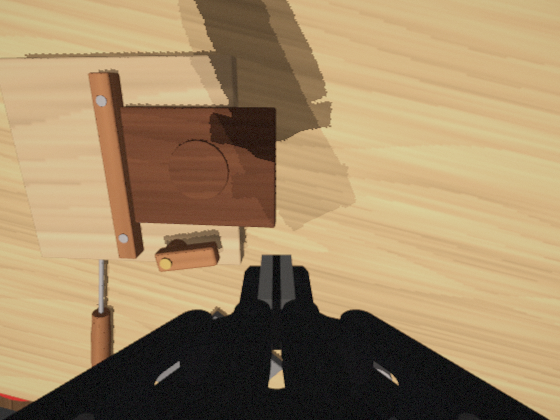

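The wrist view shows the lid (200,165) boss up against the fence (118,165). The button (187,258) has its pivot at (165,264) and lies clear beside the lid. Next I move to the button's outer side with the fingers shut.

Request:
step_arm(
  plan=[
    {"dx": 0,"dy": 0,"dz": 0,"ax": -0.059,"ay": 0,"az": -0.002,"gripper": 0},
    {"dx": -0.1,"dy": -0.07,"dz": 0,"ax": 0,"ay": 0,"az": 0,"gripper": 0},
    {"dx": -0.1,"dy": -0.07,"dz": 0,"ax": 0,"ay": 0,"az": 0,"gripper": 0},
    {"dx": -0.1,"dy": -0.07,"dz": 0,"ax": 0,"ay": 0,"az": 0,"gripper": 0},
    {"dx": -0.096,"dy": -0.067,"dz": 0.05,"ax": 0,"ay": 0,"az": 0,"gripper": 0},
    {"dx": 0,"dy": 0,"dz": 0.13,"ax": 0,"ay": 0,"az": 0,"gripper": 0},
    {"dx": 0,"dy": 0,"dz": 0.13,"ax": 0,"ay": 0,"az": 0,"gripper": 0},
    {"dx": 0,"dy": 0,"dz": 0,"ax": 0,"ay": 0,"az": 0,"gripper": 0},
  ],
)

```text
clock: 26.2
eef_pos: [638.6, 122.3, 147.7]
tool_rot: [3.142, -0.007, -2.906]
force: [-0.8, -0.2, -0.1]
width: 0.3
gripper_force: 0.0
```

```bash
cat > btn.py <<'E'
from lid import *
def btn():
    for n in("side","top"):
        i=ctrl.get_image(n);W=(pts(i)-BP)@BR
        m=(W[...,2]>26)&(W[...,2]<45)&(W[...,0]>20)&(W[...,0]<115)&(W[...,1]>20)&(W[...,1]<125)
        rgb=i["color"].astype(int);m&=(rgb[...,0]>rgb[...,2]+35)
        q=W[m][:,:2]
        if len(q)>20:print(n,len(q),[np.round(a,1) for a in cv2.minAreaRect(q.astype(np.float32))],'bar dir deg from +y',np.degrees(np.arctan2(-(q.mean(0)-[90,50])[0],(q.mean(0)-[90,50])[1])).round(1))
E
python3 - <<'E'
from btn import *
log();T=toolT();print((BR.T@(T[:3,3]-BP)).round(1));btn()
i=ctrl.get_image("side");W=(pts(i)-BP)@BR;rgb=i["color"].astype(int)
m=(abs(rgb[...,0]-rgb[...,2])<22)&(abs(W[...,0]-117)<30)&(abs(W[...,1]-100)<40)&(W[...,2]>5)&(W[...,2]<120)
print(m.sum(),np.percentile(W[m][:,2],[0,2,10,50]).round(1) if m.sum() else '')
E
```

```text
26.2 q [-0.014, 0.739, -0.377, 1.575, 0.322, 0.897, 1.301] p [638.6, 122.3, 147.7] r [3.142, -0.007, -2.906] F [-0.8, -0.2, -0.1] w 0.3 0.0
[114.7 101.6  97.7]
side 232 [array([85.7, 74.4]), array([22.6, 64.7]), np.float64(8.8)] bar dir deg from +y 12.2
6 [112.6 113.1 115.2 118.4]
```

Request:
step_arm(
  plan=[
    {"dx": 0,"dy": 0,"dz": 0.09,"ax": 0,"ay": 0,"az": 0,"gripper": 0},
    {"dx": 0,"dy": 0,"dz": 0.09,"ax": 0,"ay": 0,"az": 0,"gripper": 0},
    {"dx": 0,"dy": 0,"dz": 0.06,"ax": 0,"ay": 0,"az": 0,"gripper": 0},
    {"dx": 0,"dy": 0,"dz": 0.03,"ax": 0,"ay": 0,"az": 0,"gripper": 0},
    {"dx": 0,"dy": 0,"dz": 0,"ax": 0,"ay": 0,"az": 0,"gripper": 0},
  ],
)

```text
clock: 26.98
eef_pos: [642.1, 120.2, 70.4]
tool_rot: [-3.142, 0.001, -2.91]
force: [-0.2, -0.8, 0.4]
width: 0.2
gripper_force: 0.0
```

Run:
```python
from btn import *
log();T=toolT();print((BR.T@(T[:3,3]-BP)).round(1));btn()
i=ctrl.get_image("side");W=(pts(i)-BP)@BR;rgb=i["color"].astype(int)
m=(abs(rgb[...,0]-rgb[...,2])<22)&(abs(W[...,0]-117)<30)&(abs(W[...,1]-100)<40)&(W[...,2]>5)&(W[...,2]<120)
print(m.sum(),np.percentile(W[m][:,2],[0,2,10,50]).round(1) if m.sum() else '')
```

```text
26.975 q [-0.032, 0.835, -0.338, 1.622, 0.37, 0.747, 1.261] p [642.1, 120.2, 70.4] r [-3.142, 0.001, -2.91] F [-0.2, -0.8, 0.4] w 0.2 0.0
[117.6  98.7  20.4]
side 245 [array([95.3, 77.8]), array([43.8, 68.7]), np.float64(7.2)] bar dir deg from +y 9.7
303 [34.1 40.9 49.3 88.5]
```

Request:
step_arm(
  plan=[
    {"dx": 0,"dy": 0,"dz": 0.03,"ax": 0,"ay": 0,"az": 0,"gripper": 0},
    {"dx": 0.02,"dy": -0.005,"dz": 0,"ax": 0,"ay": 0,"az": 0,"gripper": 0},
    {"dx": 0.02,"dy": -0.006,"dz": 0,"ax": 0,"ay": 0,"az": 0,"gripper": 0},
    {"dx": 0.026,"dy": 0.004,"dz": 0,"ax": 0,"ay": 0,"az": 0,"gripper": 0},
    {"dx": 0.026,"dy": 0.004,"dz": 0,"ax": 0,"ay": 0,"az": 0,"gripper": 0},
    {"dx": 0.027,"dy": -0.005,"dz": 0,"ax": 0,"ay": 0,"az": 0,"gripper": 0},
    {"dx": 0.027,"dy": -0.005,"dz": 0,"ax": 0,"ay": 0,"az": 0,"gripper": 0},
    {"dx": 0.024,"dy": -0.014,"dz": 0,"ax": 0,"ay": 0,"az": 0,"gripper": 0},
    {"dx": 0,"dy": 0,"dz": 0,"ax": 0,"ay": 0,"az": 0,"gripper": 0},
  ],
)

```text
clock: 28.25
eef_pos: [593.1, 99.4, 60.9]
tool_rot: [-3.141, -0.001, -2.911]
force: [-0.1, -0.2, -0.6]
width: -0.3
gripper_force: 0.0
```

Run:
```python
from btn import *
log();T=toolT();print((BR.T@(T[:3,3]-BP)).round(1));btn();lidpose()
```

```text
28.25 q [-0.014, 0.791, -0.322, 1.778, 0.39, 0.637, 1.237] p [593.1, 99.4, 60.9] r [-3.141, -0.001, -2.911] F [-0.1, -0.2, -0.6] w -0.3 0.0
[65.1 89.7 10.9]
side 97 [array([54.5, 82.1]), array([52.6, 25.8]), np.float64(78.6)] bar dir deg from +y 62.7
tool board pos [66.  90.2 11. ]
top 391 centroid [ -2.5 141.5  13.2] normal [-0.     0.019  1.   ] tilt deg 1.1 y [121.5 157.8] z [ 8.1 18.2] x [-63.3  52. ]
side 3161 centroid [-8.7 87.4 16.1] normal [0.004 0.023 1.   ] tilt deg 1.3 y [ -1.4 164.4] z [10.8 23.2] x [-80.   55.6]
```

Request:
step_arm(
  plan=[
    {"dx": 0.022,"dy": -0.012,"dz": 0,"ax": 0,"ay": 0,"az": 0,"gripper": 0},
    {"dx": 0.016,"dy": -0.018,"dz": 0,"ax": 0,"ay": 0,"az": 0,"gripper": 0},
    {"dx": 0.016,"dy": -0.018,"dz": 0,"ax": 0,"ay": 0,"az": 0,"gripper": 0},
    {"dx": 0.01,"dy": -0.018,"dz": 0,"ax": 0,"ay": 0,"az": 0,"gripper": 0},
    {"dx": 0,"dy": 0,"dz": 0,"ax": 0,"ay": 0,"az": 0,"gripper": 0},
    {"dx": 0,"dy": 0.02,"dz": 0,"ax": 0,"ay": 0,"az": 0,"gripper": 0},
    {"dx": 0,"dy": 0.02,"dz": -0.1,"ax": 0,"ay": 0,"az": 0,"gripper": 0},
    {"dx": 0,"dy": 0,"dz": -0.2,"ax": 0,"ay": 0,"az": 0,"gripper": 0},
    {"dx": 0.1,"dy": 0.05,"dz": -0.15,"ax": 0,"ay": 0,"az": 0,"gripper": 0},
    {"dx": 0.1,"dy": 0.15,"dz": -0.1,"ax": 0,"ay": 0,"az": 0,"gripper": 0},
    {"dx": 0,"dy": 0.2,"dz": 0,"ax": 0,"ay": 0,"az": 0,"gripper": 0},
    {"dx": 0,"dy": 0,"dz": 0,"ax": 0,"ay": 0,"az": 0,"gripper": 0},
  ],
)

```text
clock: 29.95
eef_pos: [489.3, 197.9, 227.3]
tool_rot: [3.138, 0.003, -2.901]
force: [-0.1, -0.8, 0.9]
width: -0.2
gripper_force: 0.0
```

Run:
```python
from btn import *
log();btn();lidpose()
T=toolT();i=ctrl.get_image("wrist");np.savez("w3.npz",Tt=T,**i)
s=ctrl.get_image("side")["color"][180:340,190:400]
cv2.imwrite("pics/e.png",np.hstack([cv2.resize(s,(400,305)),cv2.resize(i["color"],(400,305))])[...,::-1])
```

```text
29.95 q [-0.128, 0.478, -0.448, 1.848, 0.26, 0.87, 1.112] p [489.3, 197.9, 227.3] r [3.138, 0.003, -2.901] F [-0.1, -0.8, 0.9] w -0.2 0.0
side 40 [array([41.7, 46.6]), array([ 8.2, 20.8]), np.float64(4.8)] bar dir deg from +y 91.4
top 161 [array([69.5, 46.8]), array([64.4, 21.8]), np.float64(9.8)] bar dir deg from +y 98.4
tool board pos [-13.  203.7 176. ]
top 1674 centroid [-5.1 82.5 13.8] normal [-0.003  0.001  1.   ] tilt deg 0.2 y [ 12.2 157. ] z [ 8.5 19.3] x [-63.7  51.1]
side 2792 centroid [-9.2 93.2 15.5] normal [-0.008  0.01   1.   ] tilt deg 0.7 y [ 11.8 164.3] z [11.1 20.8] x [-66.3  53.5]
```

View pics/e.png

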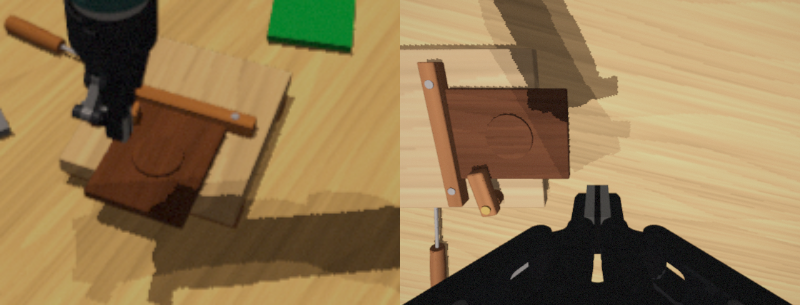

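The lid lies boss up against the fence, with the button (485,190 right; pivot 487,210) across its edge. One last number check on the gap and squareness.

Run:
```python
from h import *
i=dict(np.load("w3.npz"));T=i["Tt"]@i["T_tool_cam"];rgb=i["color"].astype(int);z=pts(i,T)[...,2]
roi=np.zeros(z.shape,bool);roi[70:300,5:245]=1
w=pts(i,T)
from ik import BP,BR
B=(w-BP)@BR
m=roi&(z>58)&(z<68.0)&(rgb[...,0]-rgb[...,2]<75)&(rgb.sum(-1)<330)
m=cv2.morphologyEx(m.astype(np.uint8),cv2.MORPH_OPEN,np.ones((3,3)))
for lo,name in((0,'lid slab'),):
    rect(i,m,T,64,2000)
# far (+y) edge of lid, ray at z=64
v,u=np.nonzero(m)
e=[(u[v==r].max(),r) for r in range(130,240,6)];q=(np.c_[ray(i,e,T,64),np.full(len(e),64)]-BP)@BR
print('far edge y',q[:,1].round(1),'slope',np.polyfit(q[:,0],q[:,1],1).round(4))
m2=roi&(z>69)&(z<76);rect(i,m2,T,72,800)
```

```text
[50, 85, 188, 189, 17256] [array([525.7,  80.7]), array([180.3, 154.9]), np.float64(13.5)]
far edge y [164.  163.8 164.5 164.2 161.3 163.8 163.5 164.2 164.  163.7 163.5 164.2
 164.  163.7 163.5 163.2 163.  163.7 163.4] slope [-3.20000e-03  1.63625e+02]
[25, 85, 63, 200, 4425] [array([548.6,   1.2]), array([188.1,  21.1]), np.float64(13.4)]
```

```bash
python3 -c "
from cell import ctrl
print(ctrl.finish_job())"
```

```text
the job is handed in; nothing more can be done
None
```

The job is handed in at about 30 s of the 72 s, though no verdict came back. By my last measurements the lid lies flat and boss up on the empty half, square and snug against the fence. The turn-button is at about 1.74 rad with its tip roughly 14 mm in over the lid's edge. The arm never went near the bystanders, though I didn't re-measure their positions at the end.

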